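# Refit the gas hob's control knob from the drawer and hold it pressed for the spark

## Task

The gas hob's missing control knob was put away in the low white drawer box after cleaning: pull the drawer out to its stop and leave it open, take out the black knob, turn it so that the flat in its bore matches the flat of the bare D-shaft on the hob, and push it fully home on the shaft. Then press the knob right down against the valve spring, as when sparking the burner, and keep it pressed: finish while the gripper is still holding it down. Leave the hob's other knob off, the pastry cutter in the drawer, and the biscuit on the bare table where it lies.

Things in the scene. Friction and masses are not known exactly. Their poses are not given: they have to be found in the camera images.
- drawer_handle (a point): middle of the drawer's steel bar handle: bar 120 mm long along its own y, 11 mm thick, 35 mm off the white front, 45 mm above the table. Its x axis points into the drawer box: the drawer pulls out along -x. Box 300 mm wide, 250 deep, top 75 mm above the table, nothing on it; drawer front's top at 64 mm, side walls 57, floor 17
- drawer (a joint): how far the drawer is out, m: 0 shut, 0.150 at its stop; it starts nearly shut, slides with about 1.5 N and stays where it is left
- knob_mid (a point): centre of the loose black knob: upright cylinder 40 mm wide, 34 mm high, ~110 g, bore down on the drawer floor, ~70 mm behind the front, 65 mm left or right of its middle. z up, x along the white line on top. Bore D-shaped, 13.2 mm wide, 14 mm deep (ends 3 mm below this point), flat 2.6 mm from the axis on the +x side: it slides on freely when its x points as shaft_tip's x, to 8 degrees
- shaft_tip (a point): middle of the top of the bare brass D-shaft, standing 22 mm up from the 55 mm high steel hob: 12 mm wide, chamfered tip, flat 2 mm from the axis on this point's +x side (to the burners, whose 95 mm high pan supports begin 85 mm from it). z up. It does not turn. With the knob fully home, knob_mid is 3 mm above this point and the knob's underside 8 mm above the hob (2 mm when pressed right down)
- spindle (a joint): how far the D-shaft is pressed down, m: 0 released, 0.006 right down; its spring pushes back with 4 N at the start and 9 N right down
- other_knob_mid (a point): middle of the hob's other, like knob, 100 mm to the left of the bare shaft as seen from the front of the hob; x along its pointer, which points as the loose knob's should
- other_knob (a joint): turn of the other knob, rad: 0 is off, grows counter-clockwise from above to 1.57; to be left off
- cutter: round steel pastry cutter 52 mm in diameter, 36 mm high, standing beside the knob in the drawer, left or right of it 130 mm off; origin under its centre. It stays in the drawer
- biscuit: round biscuit 52 mm wide, 15 mm high, lying on the table before the gap between hob and drawer box; origin under its centre; to be left alone
- knob_pointer (a point): outer end of the white pointer line, on the rim of the loose knob's top, 20 mm from its axis along knob_mid's x and 17 mm above knob_mid; fitted, it lies on the shaft's flat side, towards the burners

How it is judged:
On the way:
1. the drawer is pulled out to its stop (within 7 mm) (value of joint drawer above 0.143 m), for 0.2 s.
At the end, for the whole second after the job is handed in: Drawer out over 120 mm; knob home on the D-shaft (centre under 5 mm above its tip, under 3 mm off axis, pointer within 0.25 rad on the flat's side, upright within 0.12 rad); shaft pressed over 4.5 of 6 mm by the knob, fingers on the knob with over 2 N; other knob off (value of joint drawer above 0.12 m and z of knob_mid in the frame of shaft_tip below 0.005 m and horizontal distance between knob_mid and shaft_tip below 0.003 m and angle between the x axis of knob_mid and the x axis of shaft_tip, either way round below 0.25 rad and x of knob_pointer in the frame of shaft_tip above 0.015 m and angle between the z axis of knob_mid and the z axis of shaft_tip, either way round below 0.12 rad and value of joint spindle above 0.0045 m and contact force between the fingers and knob above 2 N and contact force between knob and spindle above 3 N and value of joint other_knob below 0.2 rad); the arm keeps its last pose, push and grip.
It fails at once if the other knob is turned by more than 0.2 rad (value of joint other_knob above 0.2 rad).
It fails at once if the pastry cutter is lifted out of the drawer (height (world z) of cutter above 0.05 m).
It fails at once if the biscuit on the table is moved by more than 30 mm (distance of biscuit from where it was at the start of the episode above 0.03 m).
It also fails if it takes over 58 s, if anything falls off the work surface, if the arm or the gripper's body presses on something with over 40 N, if the wrist force passes 120 N, or if a joint passes its speed limit or range.

## Robot

A 7-joint arm with a two-finger parallel gripper is mounted at the origin on the work surface. World frame = base frame: x ahead of the robot, y to its left, z up, the work surface at z = 0. Lengths are in m, angles in rad, forces in N, time in s.
With the tool pointing down it reaches from about 0.4 to 0.85 m from the base axis. Payload 10.4 kg.
Tool frame: the origin (TCP) lies between the finger pads; the fingertips stand tcp_to_tips ahead of it and the grasp point (between the pads) lies 8 mm behind it (tcp_to_tips is the distance from the TCP to the fingertips, in m); z points along the fingers, y is the line along which they close (so a half turn about z gives the same grasp; the last joint's range is limited). The gripper opens to 85 mm and grips with 20 to 120 N. Pads are 22 mm wide; open, the fingers measure 114 mm over their backs; the gripper's body (76 mm by 85 mm) begins 54 mm behind the grasp point. The pads swing forward as they close: fully open they stand 13 mm farther back than shut.
Start: joints at [-1.172, 0.332, -0.065, 1.46, 0.022, 1.35, -0.088], TCP at [0.256, 0.57, 0.217] pointing down, gripper open.
Joint ranges: [-2.6, 2.6], [-0.5, 2.12], [-1.47, 1.34], [0.16, 2.42], [-1.27, 4.41], [0.06, 2.06], [-2.6, 2.6]. Speed limits (rad/s): [2.22, 2.22, 2.79, 2.79, 3.14, 3.14, 3.14].

## Interface

Orientations are given as a unit quaternion [x, y, z, w].
In Python, from workcell import * gives the robot as it stands.
- The arm moves only by the tool apply_moves, never from a script. Its argument "rows" is a list of rows, each an object of numbers: "x", "y", "z": the shift along the tool's x, y, z in mm; "ax", "ay", "az": the turn, a rotation vector about the tool's x, y, z in degrees; "gripper": the closure, from 0 (fully open) to 1 (shut). A call has 1 to 5 rows; each row shifts and turns the commanded pose from where the row before left it, along the tool's axes as they then stand; what a row does not reach is not made up. A row lasts 1/12 s, in which the tool goes at most 41.7 mm and 7.16 degrees, less where a joint would pass 70% of its speed; a pose out of reach is approached as far as the arm can. A call with a gripper value outside its range is refused whole. The fingers move at their own pace and stop on an object; "newtons" is the grip in N (left out, the last holds). Time passes only in rows, so rows that do not move let the fingers close. It gives the time, the measured TCP pose, the force, the opening and the grip force at its end, in the units of the state.
- get_obs(): the state, without advancing time (a new reading comes with each control period).
- camera(name): name is "scene" or "top"; returns a dict with "color" (420x560x3 uint8, red, green, blue), "fov_y" (degrees; the focal length in pixels is half the picture's height over the tangent of half this angle, whatever the lens; pixels are square), "cx", "cy" (the principal point, pixels), "rvec" (rotation vector, rad) and "tvec" (3), from world to camera coordinates, as OpenCV has them. Camera axes: x right, y down, z forward; pixel columns grow to the right and rows downward; lengths in m; the calibration is good to about 2 mm. A picture is of the moment at which its call begins. There is no depth.
- hand_in(): hands the job in; it is judged then, once.
The state is a dict: "clock": time; "joint_pos": joint angles; "joint_velocities": joint speeds; "tau": joint torques, N m; "position": TCP position; "ee_rot": TCP orientation; "ft_force": force on the tool from outside, world axes, zero at the start; "torque": the same for the moment, N m; "grip_width": opening from 0.0 (shut) to 1.0 (fully open); "grasp_force": force on a finger pad.
Only numpy, scipy, OpenCV 4.12 (cv2) and the standard library are available. Lean on these libraries where they do the work, as an engineer would, in place of code of your own. Each camera call takes 0.05 s, during which the arm holds its last target. There are 200 camera calls.

## Working session

There is one attempt and no reset: what is moved stays moved. The work goes in short steps, Python scripts to look and compute and a tool call to move; the robot and the scene stay as the last step left them, time stands still between calls to the robot, and variables do not carry over. Pictures are saved under pics/ and viewed, at most 10 in all, crops included, and the job is handed in when it is done.

Besides the shell and the picture viewer there is one more tool, called as name(argument=value, ...) on one line, values as JSON. apply_moves: Moves the arm, as the interface text tells. Its arguments: {"type":"object","properties":{"rows":{"type":"array","items":{"type":"object","properties":{"x":{"type":"number"},"y":{"type":"number"},"z":{"type":"number"},"ax":{"type":"number"},"ay":{"type":"number"},"az":{"type":"number"},"gripper":{"type":"number"}}}},"newtons":{"type":"number"}},"required":["rows"]}

```bash
mkdir -p pics; ls; cat > h.py <<'E'
from workcell import *
import numpy as np, cv2
from scipy.spatial.transform import Rotation as R
def cam(n):
    c=camera(n); f=210/np.tan(np.radians(c["fov_y"])/2)
    K=np.array([[f,0,c["cx"]],[0,f,c["cy"]],[0,0,1.]]); M=R.from_rotvec(np.ravel(c["rvec"])).as_matrix(); t=np.ravel(c["tvec"])
    return c["color"],K,M,t
def ray(K,M,t,u,v,z):
    C=-M.T@t; d=M.T@np.linalg.inv(K)@[u,v,1]; return C+d*(z-C[2])/d[2]
def proj(K,M,t,p):
    q=M@np.array(p)+t; q=K@q; return q[:2]/q[2]
def save(n,im,s=1.4):
    cv2.imwrite("pics/"+n+".png",cv2.resize(im[...,::-1],None,fx=s,fy=s,interpolation=cv2.INTER_CUBIC))
E
python3 - <<'E'
from h import *
o=get_obs(); print(o)
for n in ("scene","top"):
    c,K,M,t=cam(n); np.savez(""+n,c=c,K=K,M=M,t=t); save(n+"0",c); print(n,K[0,0],-M.T@t,M.tolist())
E
```

```text
pics
{'clock': 0.0, 'joint_pos': array([-1.17160823,  0.33290193, -0.06471069,  1.46091814,  0.02158354,
        1.34986254, -0.0885161 ]), 'joint_velocities': array([-0.00028444,  0.00043175, -0.00025707, -0.00034569, -0.0019672 ,
        0.00182759,  0.00156151]), 'tau': array([-2.42838769e-04, -6.25447369e+01,  4.88630659e-02, -3.91602480e+01,
        1.62082678e-02,  1.01179158e-02,  5.89277533e-06]), 'position': array([0.2557101 , 0.56988538, 0.21600825]), 'ee_rot': array([ 2.09328850e-01,  9.77845052e-01, -6.86283327e-04, -1.25315505e-04]), 'ft_force': array([-0.13081952, -0.40269847,  0.15516503]), 'torque': array([-0.00247503, -0.006358  ,  0.02847731]), 'grasp_force': 0.0, 'grip_width': 1.0023699291239494}
scene 428.1429449181979 [ 1.25564933 -0.32253352  0.77419179] [[0.403001872858761, 0.915177173678486, 0.0063428109060286175], [0.6196526987966486, -0.26775308911279305, -0.7377932068978319], [-0.6735131946341967, 0.30126238405817496, -0.6749970019231373]]
top 469.8244622674526 [ 0.3511736  -0.04425905  1.19543496] [[-0.02491834703012939, -0.9996375534265465, -0.010190081485128039], [-0.9835884176885552, 0.026337813013596962, -0.1784941012879248], [0.17869779117328002, 0.005575068165350944, -0.9838882142015635]]
```

View pics/scene0.png

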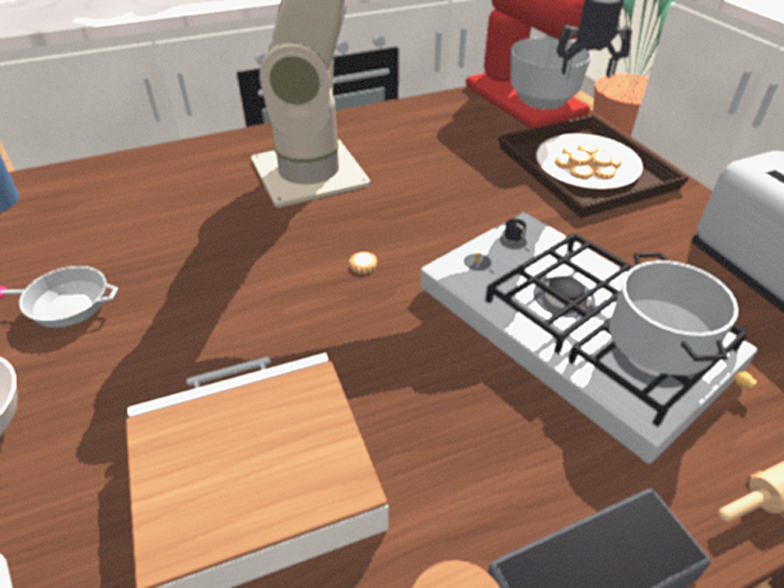

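View pics/top0.png

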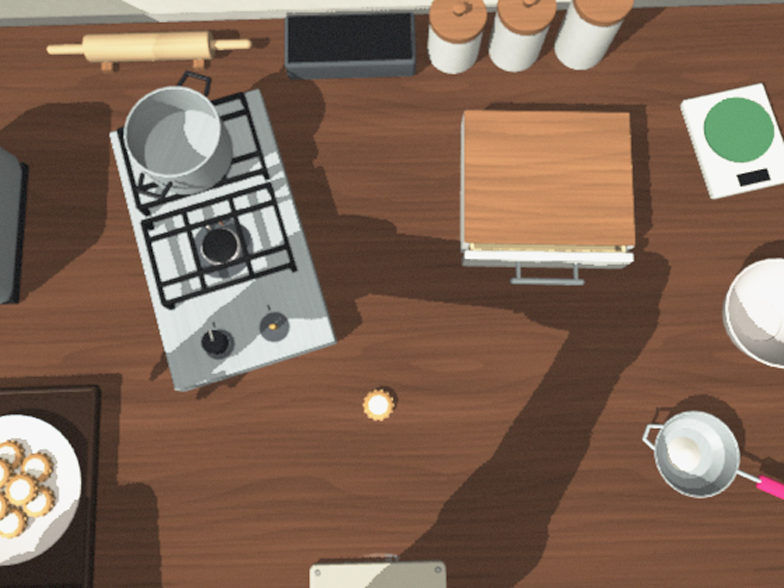

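The top view (1.4× scale) shows the handle bar running from (512,282) to (583,283). The bare shaft tip is near (272,327), the other knob near (216,343) and the biscuit at (378,405). The drawer box is on the right, with its front facing the robot.

```bash
python3 - <<'E'
from h import *
d=np.load("top.npz");K,M,t=d["K"],d["M"],d["t"]
for n,u,v,z in [("hL",512,282,.045),("hR",583,283,.045),("frontL",463,265,.064),("frontR",633,263,.064),("boxL",464,247,.075),("boxBL",464,112,.075),("boxBR",629,113,.075),("shaft",272,327,.077),("other",215,341,.085),("bisc",378,405,.015),("hobFL",177,390,.055),("hobFR",334,342,.055),("hobBR",259,91,.055)]:
    print(n,ray(K,M,t,u/1.4,v/1.4,z).round(4))
a=cv2.resize(d["c"][200:270,130:220],None,fx=5,fy=5,interpolation=cv2.INTER_CUBIC)
d=np.load("scene.npz");K,M,t=d["K"],d["M"],d["t"]
b=cv2.resize(d["c"][140:210,310:400],None,fx=5,fy=5,interpolation=cv2.INTER_CUBIC)
cv2.imwrite("pics/hob.png",np.hstack([a,b])[:,:,::-1][:, :900] if 0 else cv2.resize(np.hstack([a,b])[:,:,::-1],(800,311)))
for n,u,v,z in [("hL",268,362,.045),("hR",191,381,.045),("shaft",478,256,.077),("other",514,232,.09)]:
    print(n,ray(K,M,t,u/1.4,v/1.4,z).round(4))
E
```

```text
hL [ 0.5917 -0.2552  0.045 ]
hR [ 0.5864 -0.3813  0.045 ]
frontL [ 0.6206 -0.1672  0.064 ]
frontR [ 0.6161 -0.4663  0.064 ]
boxL [ 0.6504 -0.1692  0.075 ]
boxBL [ 0.9045 -0.1806  0.075 ]
boxBR [ 0.8936 -0.4803  0.075 ]
shaft [0.5171 0.1671 0.077 ]
other [0.4944 0.2626 0.085 ]
bisc [ 0.3816 -0.0106  0.015 ]
hobFL [0.4149 0.3347 0.055 ]
hobFR [0.4911 0.0627 0.055 ]
hobBR [0.9681 0.1989 0.055 ]
hL [ 0.5998 -0.2525  0.045 ]
hR [ 0.5902 -0.3713  0.045 ]
shaft [0.5316 0.1652 0.077 ]
other [0.5091 0.2547 0.09  ]
```

View pics/hob.png

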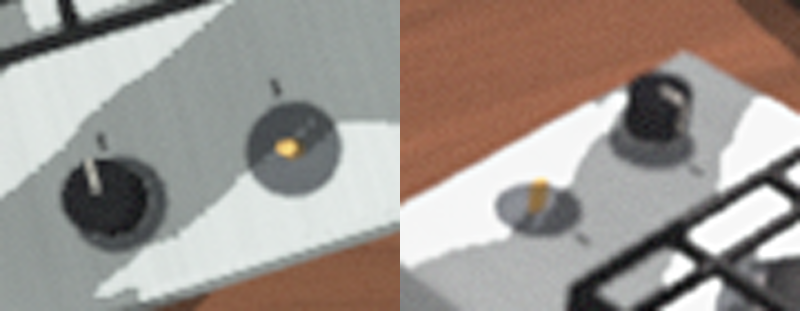

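The left crop shows the shaft tip at top-camera pixel (194.8,232.9), and the right crop shows it at scene pixel (341.7,181). The other knob points the same way as the black tick, towards the burners.

```bash
python3 - <<'E'
from h import *
import workcell
print([n for n in dir(workcell) if not n.startswith('_')], getattr(workcell,'tcp_to_tips',None))
d=np.load("top.npz");e=np.load("scene.npz")
P=[x["K"]@np.c_[x["M"],x["t"]] for x in (d,e)]
def tri(a,b):
    X=cv2.triangulatePoints(P[0],P[1],np.array(a,float).reshape(2,1),np.array(b,float).reshape(2,1));return (X[:3]/X[3]).ravel()
print("shaft",tri((194.8,232.9),(341.7,181)))
print("handle",tri((547.5/1.4,282.5/1.4),(229.5/1.4,371.5/1.4)))
print("biscuit",tri((378/1.4,405/1.4),(363/1.4,262/1.4)))
a=cv2.resize(d["c"][170:215,320:460],None,fx=5,fy=5,interpolation=cv2.INTER_CUBIC)
b=cv2.resize(e["c"][245:300,85:225],None,fx=5,fy=5,interpolation=cv2.INTER_CUBIC)
cv2.imwrite("pics/handle.png",np.vstack([a,b])[:,:,::-1])
E
```

```text
['MotionError', 'camera', 'get_obs', 'hand_in', 'tcp_to_tips'] 0.011
shaft [0.5204891  0.16908972 0.07294749]
handle [ 0.59032775 -0.31614695  0.04156815]
biscuit [ 0.38236803 -0.00858408  0.00578539]
```

View pics/handle.png

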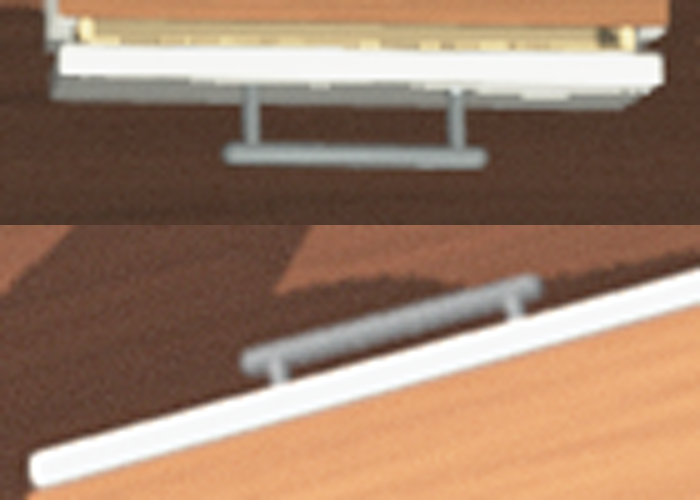

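The handle crop gives the bar's middle at top pixel (391.2,201.1), which is about (0.589,-0.318). The drawer's yaw is about -2°. I'll move above the handle next.

apply_moves(rows=[{"x": -27.8, "y": -28.1, "z": 2}, {"x": -27.8, "y": -28.1, "z": 2}, {"x": -27.8, "y": -28.1, "z": 2}, {"x": -27.8, "y": -28.1, "z": 2}, {"x": -27.8, "y": -28.1, "z": 2}])

```text
invalid input at $.rows[0]: expected keys x, y, z, ax, ay, az, gripper
```

apply_moves(rows=[{"x": -27.8, "y": -28.1, "z": 3}, {"x": -27.8, "y": -28.1, "z": 3}, {"x": -27.8, "y": -28.1, "z": 3}, {"x": -27.8, "y": -28.1, "z": 3}, {"x": -27.8, "y": -28.1, "z": 3}])

```text
invalid input at $.rows[0]: expected keys x, y, z, ax, ay, az, gripper
```

apply_moves(rows=[{"x": -27.8, "y": -28.1, "z": 4}, {"x": -27.8, "y": -28.1, "z": 4}, {"x": -27.8, "y": -28.1, "z": 4}, {"x": -27.8, "y": -28.1, "z": 4}, {"x": -27.8, "y": -28.1, "z": 4}])

```text
invalid input at $.rows[0]: expected keys x, y, z, ax, ay, az, gripper
```

apply_moves(rows=[{"x": -27.8, "y": -28.1, "z": 4}, {"x": -27.8, "y": -28.1, "z": 4}, {"x": -27.8, "y": -28.1, "z": 4}, {"x": -27.8, "y": -28.1, "z": 4}, {"x": -27.8, "y": -28.1, "z": 4}])

```text
invalid input at $.rows[0]: expected keys x, y, z, ax, ay, az, gripper
```

apply_moves(rows=[{"x": -27.8, "y": -28.1, "z": 4}, {"x": -27.8, "y": -28.1, "z": 4}, {"x": -27.8, "y": -28.1, "z": 4}, {"x": -27.8, "y": -28.1, "z": 4}, {"az": 6.8, "gripper": 0.67}])

```text
invalid input at $.rows[0]: expected keys x, y, z, ax, ay, az, gripper
```

apply_moves(rows=[{"az": 6.8, "gripper": 0.67}, {"az": 6.8}, {"az": 6.8}, {"az": 6.8}, {"az": 6.8}])

```text
invalid input at $.rows[0]: expected keys x, y, z, ax, ay, az, gripper
```

apply_moves(rows=[{"az": 6.8, "gripper": 0.67}, {"az": 6.8}, {"az": 6.8}, {"az": 6.8}, {"az": 0}])

```text
invalid input at $.rows[0]: expected keys x, y, z, ax, ay, az, gripper
```

All seven keys are required in every row, so I'll resend with full rows.

apply_moves(rows=[{"x": -27.8, "y": -28.1, "z": 2, "ax": 0, "ay": 0, "az": 0, "gripper": 0}, {"x": -27.8, "y": -28.1, "z": 2, "ax": 0, "ay": 0, "az": 0, "gripper": 0}, {"x": -27.8, "y": -28.1, "z": 2, "ax": 0, "ay": 0, "az": 0, "gripper": 0}, {"x": -27.8, "y": -28.1, "z": 2, "ax": 0, "ay": 0, "az": 0, "gripper": 0}, {"x": -27.8, "y": -28.1, "z": 2, "ax": 0, "ay": 0, "az": 0, "gripper": 0}])

```text
clock: 0.52
position: [0.3254, 0.3831, 0.2064]
ee_rot: [0.209, 0.978, -0.0, -0.0]
ft_force: [0.7, 0.5, 0.6]
grip_width: 1.002
grasp_force: 0.0
```

apply_moves(rows=[{"x": -27.8, "y": -28.1, "z": 3, "ax": 0, "ay": 0, "az": 0, "gripper": 0}, {"x": -27.8, "y": -28.1, "z": 3, "ax": 0, "ay": 0, "az": 0, "gripper": 0}, {"x": -27.8, "y": -28.1, "z": 3, "ax": 0, "ay": 0, "az": 0, "gripper": 0}, {"x": -27.8, "y": -28.1, "z": 3, "ax": 0, "ay": 0, "az": 0, "gripper": 0}, {"x": -27.8, "y": -28.1, "z": 3, "ax": 0, "ay": 0, "az": 0, "gripper": 0}])

```text
clock: 0.93
position: [0.3946, 0.1981, 0.1915]
ee_rot: [0.209, 0.978, 0.0, -0.0]
ft_force: [1.3, 0.3, -0.0]
grip_width: 0.997
grasp_force: 0.0
```

apply_moves(rows=[{"x": -27.8, "y": -28.1, "z": 4, "ax": 0, "ay": 0, "az": 0, "gripper": 0}, {"x": -27.8, "y": -28.1, "z": 4, "ax": 0, "ay": 0, "az": 0, "gripper": 0}, {"x": -27.8, "y": -28.1, "z": 4, "ax": 0, "ay": 0, "az": 0, "gripper": 0}, {"x": -27.8, "y": -28.1, "z": 4, "ax": 0, "ay": 0, "az": 0, "gripper": 0}, {"x": -27.8, "y": -28.1, "z": 4, "ax": 0, "ay": 0, "az": 0, "gripper": 0}])

```text
clock: 1.35
position: [0.4638, 0.013, 0.1716]
ee_rot: [0.209, 0.978, 0.0, 0.0]
ft_force: [1.0, -0.4, 0.3]
grip_width: 0.998
grasp_force: 0.0
```

apply_moves(rows=[{"x": -27.8, "y": -28.1, "z": 4, "ax": 0, "ay": 0, "az": 0, "gripper": 0}, {"x": -27.8, "y": -28.1, "z": 4, "ax": 0, "ay": 0, "az": 0, "gripper": 0}, {"x": -27.8, "y": -28.1, "z": 4, "ax": 0, "ay": 0, "az": 0, "gripper": 0}, {"x": -27.8, "y": -28.1, "z": 4, "ax": 0, "ay": 0, "az": 0, "gripper": 0}, {"x": -27.8, "y": -28.1, "z": 4, "ax": 0, "ay": 0, "az": 0, "gripper": 0.67}])

```text
clock: 1.77
position: [0.5333, -0.1718, 0.1515]
ee_rot: [0.209, 0.978, 0.0, 0.0]
ft_force: [-0.1, 0.4, 0.0]
grip_width: 0.887
grasp_force: 0.0
```

apply_moves(rows=[{"x": -27.8, "y": -28.1, "z": 4, "ax": 0, "ay": 0, "az": 0, "gripper": 0.67}, {"x": -27.8, "y": -28.1, "z": 4, "ax": 0, "ay": 0, "az": 0, "gripper": 0.67}, {"x": -27.8, "y": -28.1, "z": 4, "ax": 0, "ay": 0, "az": 0, "gripper": 0.67}, {"x": -27.8, "y": -28.1, "z": 4, "ax": 0, "ay": 0, "az": 0, "gripper": 0.67}, {"x": 0, "y": 0, "z": 0, "ax": 0, "ay": 0, "az": 6.8, "gripper": 0.67}])

```text
clock: 2.18
position: [0.5863, -0.3268, 0.1336]
ee_rot: [0.269, 0.963, -0.002, -0.001]
ft_force: [-0.8, -0.5, -0.1]
grip_width: 0.328
grasp_force: 0.0
```

apply_moves(rows=[{"x": 0, "y": 0, "z": 0, "ax": 0, "ay": 0, "az": 6.8, "gripper": 0.67}, {"x": 0, "y": 0, "z": 0, "ax": 0, "ay": 0, "az": 6.8, "gripper": 0.67}, {"x": 0, "y": 0, "z": 0, "ax": 0, "ay": 0, "az": 6.8, "gripper": 0.67}, {"x": 0, "y": 0, "z": 0, "ax": 0, "ay": 0, "az": 6.8, "gripper": 0.67}, {"x": 0, "y": 0, "z": 0, "ax": 0, "ay": 0, "az": 6.8, "gripper": 0.67}])

```text
clock: 2.6
position: [0.5883, -0.318, 0.1353]
ee_rot: [0.54, 0.842, -0.0, -0.0]
ft_force: [0.3, -0.3, 0.0]
grip_width: 0.328
grasp_force: 0.0
```

apply_moves(rows=[{"x": 0, "y": 0, "z": 0, "ax": 0, "ay": 0, "az": 6.8, "gripper": 0.67}, {"x": 0, "y": 0, "z": 0, "ax": 0, "ay": 0, "az": 6.8, "gripper": 0.67}, {"x": 0, "y": 0, "z": 0, "ax": 0, "ay": 0, "az": 6.8, "gripper": 0.67}, {"x": 0, "y": 0, "z": 0, "ax": 0, "ay": 0, "az": 6.8, "gripper": 0.67}, {"x": 0, "y": 0, "z": 0, "ax": 0, "ay": 0, "az": 0, "gripper": 0.67}])

```text
clock: 3.02
position: [0.5884, -0.3178, 0.1352]
ee_rot: [0.722, 0.692, -0.0, -0.0]
ft_force: [0.1, 0.0, -0.4]
grip_width: 0.331
grasp_force: 0.0
```

apply_moves(rows=[{"x": 0, "y": 0, "z": 25, "ax": 0, "ay": 0, "az": 0, "gripper": 0.67}, {"x": 0, "y": 0, "z": 25, "ax": 0, "ay": 0, "az": 0, "gripper": 0.67}, {"x": 0, "y": 0, "z": 20, "ax": 0, "ay": 0, "az": 0, "gripper": 0.67}, {"x": 0, "y": 0, "z": 10, "ax": 0, "ay": 0, "az": 0, "gripper": 0.67}, {"x": 0, "y": 0, "z": 0, "ax": 0, "ay": 0, "az": 0, "gripper": 0.67}])

```text
clock: 3.43
position: [0.5873, -0.3172, 0.0533]
ee_rot: [0.719, 0.695, -0.001, -0.002]
ft_force: [0.2, -0.6, -0.6]
grip_width: 0.332
grasp_force: 0.0
```

apply_moves(rows=[{"x": 0, "y": 0, "z": 10, "ax": 0, "ay": 0, "az": 0, "gripper": 0.67}, {"x": 0, "y": 0, "z": 10, "ax": 0, "ay": 0, "az": 0, "gripper": 0.67}, {"x": 0, "y": 0, "z": 0, "ax": 0, "ay": 0, "az": 0, "gripper": 0.67}])

```text
clock: 3.68
position: [0.5881, -0.3178, 0.0344]
ee_rot: [0.72, 0.694, -0.0, -0.001]
ft_force: [-0.9, 0.3, -0.3]
grip_width: 0.333
grasp_force: 0.0
```

apply_moves(newtons=30, rows=[{"x": 0, "y": 0, "z": 0, "ax": 0, "ay": 0, "az": 0, "gripper": 1}, {"x": 0, "y": 0, "z": 0, "ax": 0, "ay": 0, "az": 0, "gripper": 1}, {"x": 0, "y": 0, "z": 0, "ax": 0, "ay": 0, "az": 0, "gripper": 1}, {"x": 0, "y": 0, "z": 0, "ax": 0, "ay": 0, "az": 0, "gripper": 1}])

```text
clock: 4.02
position: [0.5888, -0.3183, 0.0363]
ee_rot: [0.72, 0.694, 0.0, 0.0]
ft_force: [-0.3, -0.1, 0.4]
grip_width: 0.002
grasp_force: 0.0
```

The fingers shut on nothing, so I'll take a look.

```bash
python3 - <<'E'
from h import *
for n in("top","scene"):
    c,K,M,t=cam(n); p=proj(K,M,t,get_obs()["position"]); print(n,p)
    u,v=p.astype(int); y0=max(0,min(340,v-40));x0=max(0,min(420,u-70)); print(x0,y0)
    w=cv2.resize(c[y0:y0+80,x0:x0+140],None,fx=5,fy=3.7*5/3.7,interpolation=cv2.INTER_CUBIC)
    globals()[n]=w[:300] if 0 else cv2.resize(w,(525,300))
cv2.imwrite("pics/h2.png",np.vstack([top,scene])[:,:,::-1])
E
```

```text
top [390.29106248 202.61554009]
320 162
scene [161.56640646 266.69601972]
91 226
```

View pics/h2.png

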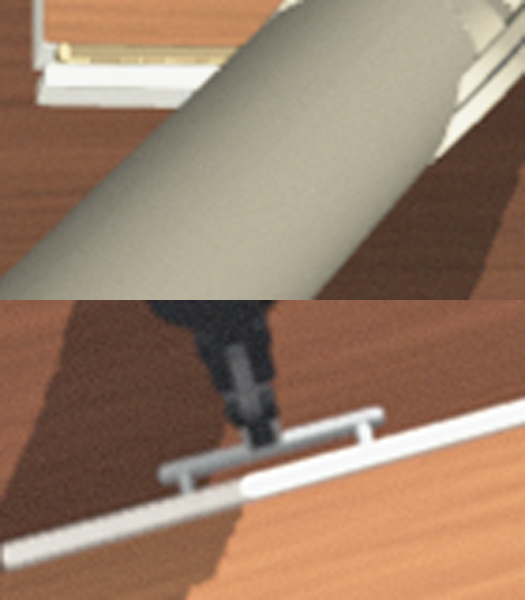

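The top view is blocked by the arm. In the scene view the shut fingertips sit right at the bar, near (161.5,265). I'll check which side of it they are on with pixel values.

```bash
python3 - <<'E'
from h import *
c,K,M,t=cam("scene"); np.save("s2",c)
g=c.astype(int).sum(2)//3
e=np.load("scene.npz")["c"].astype(int).sum(2)//3
print(c[255:282,150:175].astype(int).sum(2)//3)
print(e[255:282:1,156:168])
for p in [(.588,-.318,.025),(.588,-.318,.036),(.588,-.318,.045),(.6,-.318,.045),(.575,-.318,.045)]: print(p,proj(K,M,t,p))
o=get_obs();print(o["position"],o["joint_pos"],o["grip_width"])
E
```

```text
[[ 66  54  53  55  60  75  89  87  81  78  68  48  41  39  50  79  97 100
  100  99  97  97  98 101  98]
 [ 65  52  51  58  53  62  75  74  69  69  62  47  40  40  56  78  98 100
  101  98  97  97  96  96  91]
 [ 71  57  59  42  41  52  62  60  59  60  50  46  47  54  79  90 100  99
   96  95  90  95  95  93  91]
 [ 63  73  64  39  34  43  47  47  46  50  44  46  55  81 106 109  99  88
   90  91  90  97 103 115 130]
 [ 66  80  79  66  50  54  59  45  36  47  41  43  55  91 121 114 101  98
  105 118 129 144 163 185 214]
 [ 69  90  92  82  85  97  92  59  42  50  52  41  50  78 117 124 123 138
  162 189 217 220 224 229 236]
 [ 70  91  96  94 102 119 113  74  43  44  54  45  45  67 105 134 171 214
  227 232 239 234 227 222 212]
 [ 79  96  96  99 100 113 111  87  53  42  42  45  44  51  96 139 190 233
  231 228 219 202 186 176 163]
 [ 86  96  98  99 102 115 117  97  60  35  47  45  49  63  91 140 179 205
  194 176 169 157 145 135 131]
 [ 94 105 105 113 125 133 129 111  68  55  57  67  83  94 111 141 159 157
  152 136 131 128 122 112 112]
 [119 128 142 146 152 153 148 123  91  86 103 111 
[... 2814 characters left out ...]
48 248 248 249 250 251 252 251 243 231 216]
 [248 249 250 251 252 249 237 225 209 192 177 175]
 [252 250 241 230 217 200 182 180 174 170 167 171]
 [221 203 188 180 176 172 172 172 169 170 174 170]
 [175 169 174 169 174 169 168 170 163 170 173 171]
 [173 168 168 166 173 172 168 171 173 170 174 171]]
(0.588, -0.318, 0.025) [162.58587574 269.65187822]
(0.588, -0.318, 0.036) [161.67348173 266.47406259]
(0.588, -0.318, 0.045) [160.91629333 263.83681913]
(0.6, -0.318, 0.045) [162.07298462 267.72395557]
(0.575, -0.318, 0.045) [159.68537423 259.70023533]
[ 0.58876965 -0.31833213  0.03622611] [-0.13765179  0.7174739   0.81920599  1.55374353 -0.56351008  1.11897667
  0.77185828] 0.00010271876181828223
```

The drawer hasn't moved. I'll open the fingers again and look closely.

apply_moves(rows=[{"x": 0, "y": 0, "z": 0, "ax": 0, "ay": 0, "az": 0, "gripper": 0.6}, {"x": 0, "y": 0, "z": 0, "ax": 0, "ay": 0, "az": 0, "gripper": 0.6}, {"x": 0, "y": 0, "z": 0, "ax": 0, "ay": 0, "az": 0, "gripper": 0.6}])

```text
clock: 4.42
position: [0.5885, -0.3182, 0.0358]
ee_rot: [0.72, 0.694, 0.0, 0.0]
ft_force: [-0.0, -0.6, -1.1]
grip_width: 0.393
grasp_force: 0.0
```

```bash
python3 - <<'E'
from h import *
c,K,M,t=cam("scene"); np.save("s3",c)
a=np.load("s2.npy")
f=lambda im:cv2.resize(im[225:285,130:195],None,fx=6,fy=6,interpolation=cv2.INTER_CUBIC)
cv2.imwrite("pics/h3.png",np.hstack([f(a),f(c)])[:,:,::-1])
E
```

```text
(no output)
```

View pics/h3.png

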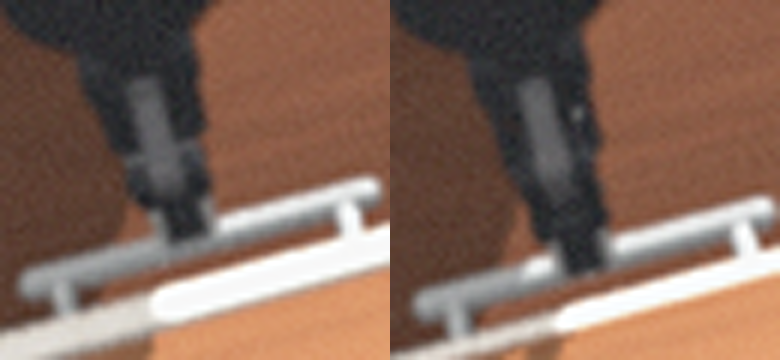

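Opening the fingers pushed the drawer further in. It looks as if the tips passed over the bar when closing and then pushed it when opening, so they may stand higher than assumed. I'll back off and check the tip height by image.

apply_moves(rows=[{"x": 0, "y": 0, "z": -25, "ax": 0, "ay": 0, "az": 0, "gripper": 0.6}, {"x": 0, "y": 0, "z": -25, "ax": 0, "ay": 0, "az": 0, "gripper": 0.6}, {"x": 0, "y": -30, "z": 0, "ax": 0, "ay": 0, "az": 0, "gripper": 0.6}, {"x": 0, "y": -30, "z": 0, "ax": 0, "ay": 0, "az": 0, "gripper": 0.67}, {"x": 0, "y": 0, "z": 25, "ax": 0, "ay": 0, "az": 0, "gripper": 0.67}])

```text
clock: 4.88
position: [0.5257, -0.3192, 0.0649]
ee_rot: [0.722, 0.692, 0.001, 0.002]
ft_force: [-0.2, -0.9, -0.5]
grip_width: 0.33
grasp_force: 0.0
```

apply_moves(rows=[{"x": 0, "y": 0, "z": 25, "ax": 0, "ay": 0, "az": 0, "gripper": 0.67}, {"x": 0, "y": 0, "z": 10, "ax": 0, "ay": 0, "az": 0, "gripper": 0.67}, {"x": 0, "y": 0, "z": 0, "ax": 0, "ay": 0, "az": 0, "gripper": 0.67}, {"x": 0, "y": 0, "z": 0, "ax": 0, "ay": 0, "az": 0, "gripper": 0.67}])

```text
clock: 5.22
position: [0.5286, -0.3161, 0.0259]
ee_rot: [0.72, 0.694, -0.0, -0.0]
ft_force: [-0.4, 0.7, 0.1]
grip_width: 0.332
grasp_force: 0.0
```

```bash
python3 - <<'E'
from h import *
c,K,M,t=cam("scene"); np.save("s4",c)
p=get_obs()["position"];print(p)
for dz in(0,-.011): print(proj(K,M,t,p+[0,0,dz]), proj(K,M,t,p+[.016,0,dz]))
c2,K2,M2,t2=cam("top"); np.save("t4",c2); print("top TCP",proj(K2,M2,t2,p))
f=lambda im:cv2.resize(im,(390,420),interpolation=cv2.INTER_CUBIC)
cv2.imwrite("pics/h4.png",np.hstack([f(c[215:285,130:195]),f(c2[150:290,330:460])])[:,:,::-1])
E
```

```text
[ 0.52907364 -0.31645684  0.02666236]
[157.71721675 250.82980662] [159.14644122 255.60812367]
[158.61664164 253.97625366] [160.04493954 258.75298664]
top TCP [390.30338863 226.67339986]
```

View pics/h4.png

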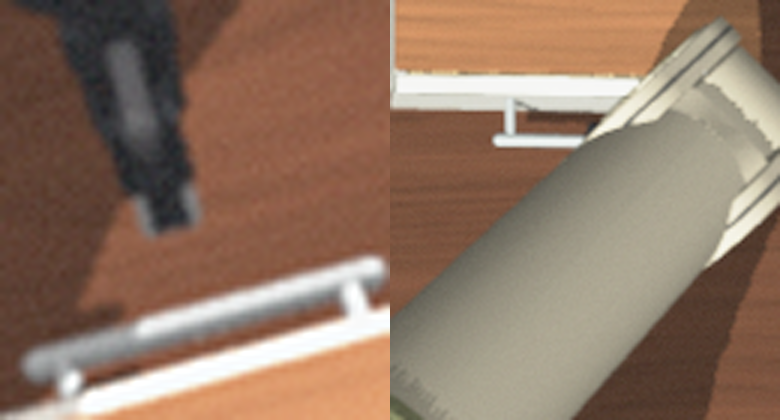

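The scene crop shows the visible fingertip ending at pixel (158.3,253.7), about 5 px higher than expected, so the pads sit roughly 10–15 mm higher than nominal. The bar has moved in about 9 mm, to x≈0.598. I'll regrasp with the TCP at z=0.02.

apply_moves(rows=[{"x": 0, "y": 0, "z": -30, "ax": 0, "ay": 0, "az": 0, "gripper": 0.67}, {"x": 0, "y": 0, "z": -25, "ax": 0, "ay": 0, "az": 0, "gripper": 0.67}, {"x": 0, "y": 35, "z": 0, "ax": 0, "ay": 0, "az": 0, "gripper": 0.67}, {"x": 0, "y": 35, "z": 0, "ax": 0, "ay": 0, "az": 0, "gripper": 0.67}, {"x": 0, "y": 0, "z": 0, "ax": 0, "ay": 0, "az": 0, "gripper": 0.67}])

```text
clock: 5.73
position: [0.6054, -0.3163, 0.082]
ee_rot: [0.718, 0.696, 0.001, 0.002]
ft_force: [0.5, 1.5, -1.6]
grip_width: 0.329
grasp_force: 0.0
```

apply_moves(rows=[{"x": 0, "y": 0, "z": 15, "ax": 0, "ay": 0, "az": 0, "gripper": 0.67}, {"x": 0, "y": 0, "z": 10, "ax": 0, "ay": 0, "az": 0, "gripper": 0.67}, {"x": 0, "y": 0, "z": 10, "ax": 0, "ay": 0, "az": 0, "gripper": 0.67}, {"x": 0, "y": 0, "z": 10, "ax": 0, "ay": 0, "az": 0, "gripper": 0.67}])

```text
clock: 6.07
position: [0.5975, -0.3187, 0.0347]
ee_rot: [0.721, 0.693, -0.0, -0.0]
ft_force: [-1.0, 0.1, -0.1]
grip_width: 0.331
grasp_force: 0.0
```

apply_moves(rows=[{"x": 0, "y": 0, "z": 8, "ax": 0, "ay": 0, "az": 0, "gripper": 0.67}, {"x": 0, "y": 0, "z": 8, "ax": 0, "ay": 0, "az": 0, "gripper": 0.67}, {"x": 0, "y": 0, "z": 0, "ax": 0, "ay": 0, "az": 0, "gripper": 0.67}])

```text
clock: 6.32
position: [0.5975, -0.318, 0.0178]
ee_rot: [0.72, 0.694, -0.0, -0.001]
ft_force: [-0.8, 0.3, 0.4]
grip_width: 0.335
grasp_force: 0.0
```

apply_moves(rows=[{"x": 0, "y": 0, "z": 0, "ax": 0, "ay": 0, "az": 0, "gripper": 1}, {"x": 0, "y": 0, "z": 0, "ax": 0, "ay": 0, "az": 0, "gripper": 1}, {"x": 0, "y": 0, "z": 0, "ax": 0, "ay": 0, "az": 0, "gripper": 1}, {"x": 0, "y": 0, "z": 0, "ax": 0, "ay": 0, "az": 0, "gripper": 1}])

```text
clock: 6.65
position: [0.5987, -0.3186, 0.0201]
ee_rot: [0.72, 0.694, 0.0, 0.0]
ft_force: [1.0, -0.7, -1.9]
grip_width: 0.108
grasp_force: 29.3
```

The handle is gripped (29 N, about 9 mm opening). I'll pull the drawer out.

apply_moves(rows=[{"x": 0, "y": -15, "z": 0, "ax": 0, "ay": 0, "az": 0, "gripper": 1}, {"x": 0, "y": -25, "z": 0, "ax": 0, "ay": 0, "az": 0, "gripper": 1}, {"x": 0, "y": -30, "z": 0, "ax": 0, "ay": 0, "az": 0, "gripper": 1}, {"x": 0, "y": -30, "z": 0, "ax": 0, "ay": 0, "az": 0, "gripper": 1}, {"x": 0, "y": -20, "z": 0, "ax": 0, "ay": 0, "az": 0, "gripper": 1}])

```text
clock: 7.07
position: [0.4769, -0.3129, 0.02]
ee_rot: [0.72, 0.693, 0.001, -0.001]
ft_force: [2.8, 1.9, -0.5]
grip_width: 0.117
grasp_force: 31.1
```

apply_moves(rows=[{"x": 0, "y": -10, "z": 0, "ax": 0, "ay": 0, "az": 0, "gripper": 1}, {"x": 0, "y": -5, "z": 0, "ax": 0, "ay": 0, "az": 0, "gripper": 1}, {"x": 0, "y": 0, "z": 0, "ax": 0, "ay": 0, "az": 0, "gripper": 1}])

```text
clock: 7.32
position: [0.4629, -0.3123, 0.02]
ee_rot: [0.72, 0.694, 0.001, -0.001]
ft_force: [-1.4, 4.9, 0.3]
grip_width: 0.115
grasp_force: 31.3
```

apply_moves(rows=[{"x": 0, "y": -4, "z": 0, "ax": 0, "ay": 0, "az": 0, "gripper": 1}, {"x": 0, "y": -4, "z": 0, "ax": 0, "ay": 0, "az": 0, "gripper": 1}, {"x": 0, "y": 0, "z": 0, "ax": 0, "ay": 0, "az": 0, "gripper": 1}])

```text
clock: 7.57
position: [0.4558, -0.312, 0.0199]
ee_rot: [0.72, 0.694, 0.001, -0.001]
ft_force: [-1.7, 6.4, 3.2]
grip_width: 0.117
grasp_force: 31.5
```

apply_moves(rows=[{"x": 1, "y": -4, "z": 0, "ax": 0, "ay": 0, "az": 0, "gripper": 1}, {"x": 0, "y": -3, "z": 0, "ax": 0, "ay": 0, "az": 0, "gripper": 1}, {"x": 0, "y": 0, "z": 0, "ax": 0, "ay": 0, "az": 0, "gripper": 1}])

```text
clock: 7.82
position: [0.4517, -0.3118, 0.0201]
ee_rot: [0.72, 0.694, 0.001, 0.003]
ft_force: [13.8, -0.7, -14.2]
grip_width: 0.112
grasp_force: 30.2
```

apply_moves(rows=[{"x": 0, "y": -3, "z": 0, "ax": 0, "ay": 0, "az": 0, "gripper": 1}, {"x": 0, "y": 0, "z": 0, "ax": 0, "ay": 0, "az": 0, "gripper": 1}])

```text
clock: 7.98
position: [0.4517, -0.3119, 0.0204]
ee_rot: [0.719, 0.695, 0.002, 0.005]
ft_force: [26.3, -5.4, -25.0]
grip_width: 0.113
grasp_force: 29.6
```

The drawer is at its stop. I'll release the handle, rise and move aside for a look.

apply_moves(rows=[{"x": 0, "y": 6, "z": 0, "ax": 0, "ay": 0, "az": 0, "gripper": 1}, {"x": 0, "y": 0, "z": 0, "ax": 0, "ay": 0, "az": 0, "gripper": 0.7}, {"x": 0, "y": 0, "z": 0, "ax": 0, "ay": 0, "az": 0, "gripper": 0.7}, {"x": 0, "y": 0, "z": 0, "ax": 0, "ay": 0, "az": 0, "gripper": 0.7}, {"x": 0, "y": 0, "z": -15, "ax": 0, "ay": 0, "az": 0, "gripper": 0.7}])

```text
clock: 8.4
position: [0.4497, -0.3117, 0.0331]
ee_rot: [0.721, 0.693, -0.001, -0.002]
ft_force: [-0.4, 0.8, -0.3]
grip_width: 0.3
grasp_force: 0.0
```

apply_moves(rows=[{"x": 0, "y": 0, "z": -35, "ax": 0, "ay": 0, "az": 0, "gripper": 0.7}, {"x": 0, "y": 0, "z": -40, "ax": 0, "ay": 0, "az": 0, "gripper": 0.2}, {"x": 0, "y": 0, "z": -40, "ax": 0, "ay": 0, "az": 0, "gripper": 0}, {"x": 40, "y": 0, "z": 0, "ax": 0, "ay": 0, "az": 0, "gripper": 0}, {"x": 40, "y": 0, "z": 0, "ax": 0, "ay": 0, "az": 0, "gripper": 0}])

```text
clock: 8.82
position: [0.4544, -0.2348, 0.1516]
ee_rot: [0.723, 0.691, 0.001, 0.002]
ft_force: [1.8, 1.6, 0.1]
grip_width: 0.854
grasp_force: 0.0
```

apply_moves(rows=[{"x": 40, "y": 0, "z": 0, "ax": 0, "ay": 0, "az": 0, "gripper": 0}, {"x": 40, "y": 0, "z": 0, "ax": 0, "ay": 0, "az": 0, "gripper": 0}, {"x": 40, "y": 0, "z": 0, "ax": 0, "ay": 0, "az": 0, "gripper": 0}, {"x": 40, "y": 0, "z": 0, "ax": 0, "ay": 0, "az": 0, "gripper": 0}, {"x": 0, "y": 0, "z": 0, "ax": 0, "ay": 0, "az": 0, "gripper": 0}])

```text
clock: 9.23
position: [0.4606, -0.0649, 0.1496]
ee_rot: [0.717, 0.697, 0.001, -0.001]
ft_force: [0.6, 0.2, -0.5]
grip_width: 0.999
grasp_force: 0.0
```

```bash
python3 - <<'E'
from h import *
c2,K2,M2,t2=cam("top"); np.save("t5",c2); c,K,M,t=cam("scene"); np.save("s5",c)
print(get_obs()["position"])
# predicted drawer interior: handle (.4517,-.312)
for n,(k,m,tt) in dict(top=(K2,M2,t2),scene=(K,M,t)).items():
    for dy in(.065,-.065): print(n,proj(k,m,tt,[.4517+.035+.07,-.312+dy,.051]))
f=lambda im,fx:cv2.resize(im,None,fx=fx,fy=fx,interpolation=cv2.INTER_CUBIC)
cv2.imwrite("pics/d5.png",np.vstack([f(c2[160:260,315:475],3.5)[:,:560],f(c[175:260,60:220],3.5)[:240]])[:,:,::-1])
E
```

```text
[ 0.46049089 -0.07106033  0.14970529]
top [363.62608884 214.83464495]
top [416.2732145  213.44811128]
scene [188.55931058 242.96949113]
scene [130.57871623 260.23565338]
```

View pics/d5.png

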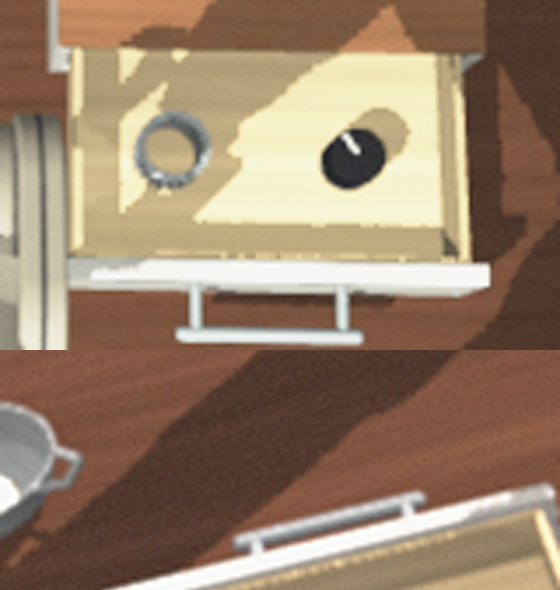

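The crop shows the cutter at (172,148) and the black knob at (352,157), which is about top pixel (416.5,204.7). The knob's white line points up and to the left. I'll extract the knob centre and line numerically from both cameras.

```bash
cat > knob.py <<'E'
from h import *
T=np.load("top.npz");S=np.load("scene.npz")
import sys
def meas(im,D,x0,x1,y0,y1,z,show=False):
    K,M,t=D["K"],D["M"],D["t"]
    g=im.astype(int).sum(2)/3; s=g[y0:y1,x0:x1]
    big=cv2.resize(s.astype(np.float32),None,fx=8,fy=8,interpolation=cv2.INTER_CUBIC)
    m=(big<70).astype(np.uint8); n,l,st,ce=cv2.connectedComponentsWithStats(m); k=1+np.argmax(st[1:,4])
    cs,_=cv2.findContours((l==k).astype(np.uint8),0,1); c=max(cs,key=cv2.contourArea); h=cv2.convexHull(c)[:,0]
    hm=np.zeros(big.shape,np.uint8); cv2.fillConvexPoly(hm,h,1)
    w=np.argwhere((hm>0)&(big>95))
    px=lambda p:(np.asarray(p)[...,::-1]+.5)/8-.5+[x0,y0]
    W=np.array([ray(K,M,t,*q,z)[:2] for q in px(w)])
    H=np.array([ray(K,M,t,*q,z)[:2] for q in (h+.5)/8-.5+[x0,y0]])
    C0=(-M.T@t)[:2]
    return W,H,C0
E
python3 - <<'E'
from knob import *
t5=np.load("t5.npy");s5=np.load("s5.npy")
W,H,C0=meas(t5,T,400,432,192,220,.051)
print("top white",len(W),W.mean(0),"hull min/max",H.min(0),H.max(0))
v=np.linalg.svd(W-W.mean(0))[2][0]; v*=np.sign(v[0]); p=(W-W.mean(0))@v
print("line yaw",np.degrees(np.arctan2(v[1],v[0])),p.min(),p.max(), "ends",W.mean(0)+v*p.min(),W.mean(0)+v*p.max())
print("cutter/knob scene preds",[proj(S["K"],S["M"],S["t"],(.563,-.376,.051))])
g=s5.astype(int).sum(2)//3
print(g[256:284,112:144])
c=t5.astype(int).sum(2)//3; print(c[192:218,404:428])
E
```

```text
top white 1271 [ 0.58892153 -0.37612244] hull min/max [ 0.55778923 -0.39891451] [ 0.59908228 -0.35530162]
line yaw 32.929377029057434 -0.009369541766316753 0.00879571416306389 ends [ 0.58105728 -0.38121577] [ 0.59630413 -0.37134105]
cutter/knob scene preds [array([131.51311605, 262.11381693])]
[[127 129 126 126 126 125 125 128 124 127 128 133 137 138 148 155 155 163
  168 172 168 170 170 175 171 169 171 169 172 171 170 169]
 [126 126 129 126 125 125 131 133 135 141 147 155 159 164 164 171 170 170
  173 175 173 168 171 171 170 167 170 170 171 170 173 172]
 [124 127 126 131 134 139 148 155 160 159 162 166 172 172 171 174 168 169
  168 171 166 172 166 171 173 172 175 169 169 170 170 170]
 [137 141 145 156 159 162 165 168 170 170 171 170 173 170 170 172 169 169
  173 171 170 174 173 173 173 168 172 169 172 167 170 166]
 [158 163 167 168 171 171 171 169 169 168 172 171 171 173 168 171 169 174
  173 175 172 171 173 168 167 174 171 168 171 174 179 183]
 [170 173 172 168 169 170 171 167 171 170 170 172 171 170 171 172 173 173
  170 162 158 152 145 149 149 155 157 170 184 204 221 224]
 [171 1
[... 4846 characters left out ...]
31 231 214 135  68  38  38  43  48  52  48  51  52  50  49  79 163
  221 230 231 232 230 230]
 [231 231 231 225 206 158  88  50  42  37  41  41  44  49  82 144 187 220
  231 231 231 232 231 231]
 [231 231 232 232 231 223 188 145  91  61  60  70  90 136 183 220 231 231
  231 231 232 231 230 232]
 [231 230 231 231 232 231 229 218 195 180 179 183 194 219 232 231 230 231
  231 231 230 231 231 232]
 [231 231 232 231 231 231 232 231 232 230 231 232 232 233 231 233 230 230
  232 231 231 231 230 231]
 [232 233 233 232 232 232 232 232 232 232 231 233 232 232 233 232 232 232
  232 232 232 232 232 232]
 [233 233 233 234 234 233 234 233 233 233 233 233 234 233 233 233 233 233
  233 233 232 233 233 233]]
```

Top view: the pointer line's yaw is about 32° and the knob top's centre is near pixel (416.6,204.7). To settle the tip height, I'll touch the bare table here with shut fingers.

apply_moves(rows=[{"x": 0, "y": 0, "z": 30, "ax": 0, "ay": 0, "az": 0, "gripper": 1}, {"x": 0, "y": 0, "z": 35, "ax": 0, "ay": 0, "az": 0, "gripper": 1}, {"x": 0, "y": 0, "z": 30, "ax": 0, "ay": 0, "az": 0, "gripper": 1}, {"x": 0, "y": 0, "z": 20, "ax": 0, "ay": 0, "az": 0, "gripper": 1}, {"x": 0, "y": 0, "z": 0, "ax": 0, "ay": 0, "az": 0, "gripper": 1}])

```text
clock: 9.75
position: [0.4577, -0.0744, 0.0316]
ee_rot: [0.721, 0.692, -0.003, -0.001]
ft_force: [-1.0, -0.4, -0.8]
grip_width: 0.297
grasp_force: 0.0
```

apply_moves(rows=[{"x": 0, "y": 0, "z": 8, "ax": 0, "ay": 0, "az": 0, "gripper": 1}, {"x": 0, "y": 0, "z": 6, "ax": 0, "ay": 0, "az": 0, "gripper": 1}, {"x": 0, "y": 0, "z": 4, "ax": 0, "ay": 0, "az": 0, "gripper": 1}, {"x": 0, "y": 0, "z": 0, "ax": 0, "ay": 0, "az": 0, "gripper": 1}])

```text
clock: 10.08
position: [0.461, -0.0723, 0.017]
ee_rot: [0.72, 0.694, 0.0, 0.0]
ft_force: [-1.1, 0.8, 0.7]
grip_width: 0.003
grasp_force: 0.0
```

```bash
python3 - <<'E'
from h import *
c,K,M,t=cam("scene"); np.save("s6",c); p=get_obs()["position"]; print(p,get_obs()["ft_force"])
q=proj(K,M,t,p+[0,0,-.011]); print("tip pred",q)
d=np.load("s5.npy").astype(int)-c; u,v=q.astype(int); print((c[v-16:v+10,u-10:u+12].astype(int).sum(2)//3))
E
```

```text
[ 0.461045   -0.07223219  0.01724362] [-1.02143819 -0.96070929 -0.13832295]
tip pred [246.844744   210.70174319]
[[103 102 105 107 101  98  72  44  46  45  39  45  39  38  47  49  55  51
   43  51  68  87]
 [ 99 102 100  98 100  93  84  58  45  49  40  39  43  41  41  43  43  36
   38  54  69  75]
 [101 101 103  99  98  96  94  83  64  40  33  36  38  43  45  57  57  49
   51  61  64  58]
 [ 98 101 102 103 101  97 100 107  88  51  42  42  38  48  65  85  75  72
   72  60  62  62]
 [101  93  97  97  93 100 104 115 101  60  34  46  45  47  73  99  95  88
   82  76  79  79]
 [100  94  92  91  95  96 100 109 101  71  41  36  45  45  75 102  92  90
   94  89  88  91]
 [ 94  90  93  92  94  94 101 110 106  65  40  43  47  51  75 100  95  93
   92  95  97  92]
 [ 87  87  87  87  84  94  99 109 105  74  46  45  43  46  72  96  93  97
   92 100  97 101]
 [ 85  85  84  86  90  95  97 105 106  77  51  41  42  45  58  85  99  98
   96  97  99  99]
 [ 91  92  93  91  94  95 101 102 107  84  50  44  43  49  67  88 101  99
   95 103  93  99]
 [ 94  86  89  91  93  95  96 115 112  85  53  55  54  67
[... 731 characters left out ...]
1  99  97  94  92  90  95  92
   92  88  91  88]
 [103 104 103  99 100 100 104 100  99  99  97  94  94  93  93  92  92  91
   94  93  97  93]
 [100  98 107 100 105  96  98  94  96  96  94  95  91  92  93  92  91  89
   89  91  87  90]
 [ 99 102 105 100  97  96  96  96  93  89  94  91  90  90  95  89  89  95
   97  95  94  94]
 [ 98  94  93  97  97  93  94  91  90  95  96  94  92  97  88  94  93  95
   92  96  96  97]
 [ 92  97  92  94  95  90  94  92  92  93  95  98  94 102  97  93  95  91
   94  99  98 100]
 [ 92  93  95  94  92  91  88  89  95  93  96  95  96  97  94  98  99 100
   97 101  98  96]
 [ 88  93  87  85  76  77  76  79  89  96  99  99 101 102  98 101  94 101
  102  98  99 101]]
```

apply_moves(rows=[{"x": 0, "y": 0, "z": 3, "ax": 0, "ay": 0, "az": 0, "gripper": 1}, {"x": 0, "y": 0, "z": 3, "ax": 0, "ay": 0, "az": 0, "gripper": 1}, {"x": 0, "y": 0, "z": 0, "ax": 0, "ay": 0, "az": 0, "gripper": 1}])

```text
clock: 10.38
position: [0.4607, -0.0719, 0.0106]
ee_rot: [0.72, 0.694, 0.0, -0.0]
ft_force: [-0.0, 0.5, -1.0]
grip_width: -0.003
grasp_force: 0.0
```

apply_moves(rows=[{"x": 0, "y": 0, "z": 3, "ax": 0, "ay": 0, "az": 0, "gripper": 1}, {"x": 0, "y": 0, "z": 0, "ax": 0, "ay": 0, "az": 0, "gripper": 1}])

```text
clock: 10.55
position: [0.4606, -0.0721, 0.0075]
ee_rot: [0.72, 0.694, -0.0, -0.0]
ft_force: [-0.7, -0.2, -0.0]
grip_width: -0.001
grasp_force: 0.0
```

apply_moves(rows=[{"x": 0, "y": 0, "z": 3, "ax": 0, "ay": 0, "az": 0, "gripper": 1}, {"x": 0, "y": 0, "z": 3, "ax": 0, "ay": 0, "az": 0, "gripper": 1}, {"x": 0, "y": 0, "z": 0, "ax": 0, "ay": 0, "az": 0, "gripper": 1}])

```text
clock: 10.8
position: [0.4604, -0.0722, 0.0012]
ee_rot: [0.72, 0.694, -0.0, -0.0]
ft_force: [0.2, -0.0, 0.4]
grip_width: -0.002
grasp_force: 0.0
```

apply_moves(rows=[{"x": 0, "y": 0, "z": 3, "ax": 0, "ay": 0, "az": 0, "gripper": 1}, {"x": 0, "y": 0, "z": 0, "ax": 0, "ay": 0, "az": 0, "gripper": 1}])

```text
clock: 10.97
position: [0.4605, -0.0722, -0.0016]
ee_rot: [0.72, 0.694, -0.0, -0.0]
ft_force: [-0.4, 0.2, 0.6]
grip_width: 0.005
grasp_force: 0.0
```

apply_moves(rows=[{"x": 0, "y": 0, "z": 3, "ax": 0, "ay": 0, "az": 0, "gripper": 1}, {"x": 0, "y": 0, "z": 0, "ax": 0, "ay": 0, "az": 0, "gripper": 1}])

```text
clock: 11.13
position: [0.4605, -0.0721, -0.0046]
ee_rot: [0.72, 0.694, -0.0, -0.0]
ft_force: [0.5, 0.0, 0.7]
grip_width: 0.002
grasp_force: 0.0
```

apply_moves(rows=[{"x": 0, "y": 0, "z": 3, "ax": 0, "ay": 0, "az": 0, "gripper": 1}, {"x": 0, "y": 0, "z": 0, "ax": 0, "ay": 0, "az": 0, "gripper": 1}])

```text
clock: 11.3
position: [0.4605, -0.0721, -0.0076]
ee_rot: [0.72, 0.694, -0.0, -0.0]
ft_force: [0.2, 0.7, -0.0]
grip_width: -0.0
grasp_force: 0.0
```

apply_moves(rows=[{"x": 0, "y": 0, "z": 3, "ax": 0, "ay": 0, "az": 0, "gripper": 1}, {"x": 0, "y": 0, "z": 0, "ax": 0, "ay": 0, "az": 0, "gripper": 1}])

```text
clock: 11.47
position: [0.4605, -0.0721, -0.0106]
ee_rot: [0.72, 0.694, -0.0, -0.0]
ft_force: [1.0, -0.7, 0.4]
grip_width: -0.0
grasp_force: 0.0
```

apply_moves(rows=[{"x": 0, "y": 0, "z": 3, "ax": 0, "ay": 0, "az": 0, "gripper": 1}, {"x": 0, "y": 0, "z": 0, "ax": 0, "ay": 0, "az": 0, "gripper": 1}])

```text
clock: 11.63
position: [0.4605, -0.0721, -0.0136]
ee_rot: [0.72, 0.694, -0.0, -0.0]
ft_force: [-0.1, 0.5, -0.4]
grip_width: 0.004
grasp_force: 0.0
```

apply_moves(rows=[{"x": 0, "y": 0, "z": 3, "ax": 0, "ay": 0, "az": 0, "gripper": 1}, {"x": 0, "y": 0, "z": 0, "ax": 0, "ay": 0, "az": 0, "gripper": 1}])

```text
clock: 11.8
position: [0.4609, -0.0722, -0.0146]
ee_rot: [0.721, 0.693, 0.001, -0.001]
ft_force: [-15.3, 3.1, 41.5]
grip_width: -0.002
grasp_force: 21.3
```

```bash
python3 - <<'E'
from h import *
c,K,M,t=cam("scene"); p=get_obs()["position"]; print(p,get_obs()["ft_force"])
q=proj(K,M,t,[p[0],p[1],0]); print("table pt",q); u,v=q.astype(int)
print((c[v-10:v+8,u-6:u+9].astype(int).sum(2)//3))
c,K,M,t=cam("top"); np.save("t6",c);print(proj(K,M,t,[p[0],p[1],0]))
E
```

```text
[ 0.46090331 -0.07217636 -0.01459114] [-15.44209659   2.85601372  43.13262252]
table pt [246.9665495  212.39282283]
[[ 88  92  74  56  40  41  45  39  48  52  51  66  74  78  69]
 [ 94  99  87  57  43  40  46  38  45  44  42  57  62  66  58]
 [ 99  97  96  59  42  37  45  42  40  42  38  42  56  54  47]
 [ 99  99 101  78  61  43  42  40  37  44  36  48  50  51  59]
 [ 97  97 100  96  87  59  37  37  36  43  48  58  63  73  76]
 [ 97  95 102 103 103  72  49  35  39  40  52  71  86  88  92]
 [ 95  98  97 106 114  88  55  38  43  41  51  84 104  98  87]
 [ 95  95  96 102 115  98  59  41  40  52  57  80 103  93  94]
 [ 92  95  92 102 115 105  60  38  35  43  48  83 104 101  94]
 [ 99  98  91 104 118 105  68  42  47  45  50  80 104  98  94]
 [ 94  95  89  94 111 108  65  40  45  48  54  77 102  98  95]
 [ 97  84  72  79 103 108  77  50  54  59  65  74  98  95  95]
 [ 84  69  64  68  97 108  83  63  68  67  69  75  91  92  90]
 [ 70  67  62  65  78  91  77  70  73  70  67  79  94  96  94]
 [ 65  63  58  62  61  69  67  61  64  67  76  86  94  97  97]
 [ 58  66  67  65  60  64  64  63  62  74  85  94  97  96  93]
 [ 61  61  65  60  61  62  60  67  62  77  87  98  99 101  98]
 [ 61  65  68  65  65  61  61  68  75  94  98  98 101  98 103]]
[293.68717597 257.28389998]
```

Contact came at reading z ≈ -0.014, so the real tips stand about 25 mm higher than the reading implies: real tip z = reading + 0.014. Next I'll compute the knob and shaft positions.

```bash
cat >> h.py <<'E'
def totool(d,o=None):
    return (R.from_quat((o or get_obs())["ee_rot"]).inv().apply(d)*1000).round(1)
E
python3 - <<'E'
from knob import *
r=lambda D,u,v,z:ray(D["K"],D["M"],D["t"],u,v,z).round(4)
k=r(T,416.6,204.7,.051); print("knob",k,"outer",r(T,413.0,197.6,.051),"inner",r(T,416.4,203.5,.051))
print("shaft top",r(T,194.8,232.9,.077),"scene corrected",r(S,339.7,179,.077),"raw",r(S,341.7,181,.077))
s5=np.load("s5.npy").astype(float).sum(2)/3
# scene pointer: weighted bright pixels on top face rows 267..271
pts=[(x,y) for y in range(267,272) for x in range(130,139) if s5[y,x]>140]
W=np.array([r(S,x-2,y-2,.051)[:2] for x,y in pts]); v=np.linalg.svd(W-W.mean(0))[2][0]
print("scene yaw",np.degrees(np.arctan2(v[1],v[0])),W.mean(0),np.ptp((W-W.mean(0))@v))
t5=np.load("t5.npy").astype(float).sum(2)/3
pts=[(x,y) for y in range(199,204) for x in range(412,419) if t5[y,x]>140]
W=np.array([r(T,x,y,.051)[:2] for x,y in pts]); v=np.linalg.svd(W-W.mean(0))[2][0]
print("top yaw",np.degrees(np.arctan2(v[1],v[0])),W.mean(0),np.ptp((W-W.mean(0))@v))
o=get_obs(); p=o["position"]; print(p,o["joint_pos"]); print(totool([k[0]-p[0],k[1]-p[1],.1-p[2]],o))
E
```

```text
knob [ 0.5787 -0.3795  0.051 ] outer [ 0.5969 -0.372   0.051 ] inner [ 0.5818 -0.3792  0.051 ]
shaft top [0.5187 0.1658 0.077 ] scene corrected [0.5159 0.1689 0.077 ] raw [0.5252 0.1696 0.077 ]
scene yaw 36.45606352934026 [ 0.58026316 -0.37562632] 0.01534595585077507
top yaw -145.85818986056503 [ 0.58835385 -0.37666923] 0.013714882643316214
[ 0.46091643 -0.07220742 -0.01456949] [-0.7158764   0.3805228   0.87969503  2.12597531 -0.40957387  0.81013777
  0.37967074]
[-302.2  129.5 -115.4]
```

apply_moves(rows=[{"x": 0, "y": 0, "z": -35, "ax": 0, "ay": 0, "az": 0, "gripper": 1}, {"x": 0, "y": 0, "z": -40, "ax": 0, "ay": 0, "az": 0, "gripper": 0.27}, {"x": 0, "y": 0, "z": -40, "ax": 0, "ay": 0, "az": 0, "gripper": 0.27}, {"x": -33.7, "y": 14.4, "z": 0, "ax": 0, "ay": 0, "az": 0, "gripper": 0.27}, {"x": -33.7, "y": 14.4, "z": 0, "ax": 0, "ay": 0, "az": 0, "gripper": 0.27}])

```text
clock: 12.32
position: [0.4915, -0.1352, 0.1036]
ee_rot: [0.716, 0.698, 0.008, 0.001]
ft_force: [0.1, 0.1, 0.8]
grip_width: 0.565
grasp_force: 0.0
```

apply_moves(rows=[{"x": -33.7, "y": 14.4, "z": 0, "ax": 0, "ay": 0, "az": 0, "gripper": 0.27}, {"x": -33.7, "y": 14.4, "z": 0, "ax": 0, "ay": 0, "az": 0, "gripper": 0.27}, {"x": -33.7, "y": 14.4, "z": 0, "ax": 0, "ay": 0, "az": 0, "gripper": 0.27}, {"x": -33.7, "y": 14.4, "z": 0, "ax": 0, "ay": 0, "az": 0, "gripper": 0.27}, {"x": -33.7, "y": 14.4, "z": 0, "ax": 0, "ay": 0, "az": 0, "gripper": 0.27}])

```text
clock: 12.73
position: [0.553, -0.3131, 0.0981]
ee_rot: [0.72, 0.694, 0.0, -0.0]
ft_force: [1.2, 0.7, 1.6]
grip_width: 0.735
grasp_force: 0.0
```

apply_moves(rows=[{"x": -33.7, "y": 14.4, "z": 0, "ax": 0, "ay": 0, "az": 0, "gripper": 0.27}, {"x": -33.7, "y": 14.4, "z": 0, "ax": 0, "ay": 0, "az": 0, "gripper": 0.27}, {"x": 0, "y": 0, "z": 0, "ax": 0, "ay": 0, "az": -7, "gripper": 0.27}, {"x": 0, "y": 0, "z": 0, "ax": 0, "ay": 0, "az": -7, "gripper": 0.27}, {"x": 0, "y": 0, "z": 0, "ax": 0, "ay": 0, "az": -7, "gripper": 0.27}])

```text
clock: 13.15
position: [0.5782, -0.3812, 0.0978]
ee_rot: [0.58, 0.815, -0.0, -0.001]
ft_force: [-0.6, 1.5, 1.4]
grip_width: 0.73
grasp_force: 0.0
```

apply_moves(rows=[{"x": 0, "y": 0, "z": 0, "ax": 0, "ay": 0, "az": -7, "gripper": 0.27}, {"x": 0, "y": 0, "z": 0, "ax": 0, "ay": 0, "az": -7, "gripper": 0.27}, {"x": 0, "y": 0, "z": 0, "ax": 0, "ay": 0, "az": -7, "gripper": 0.27}, {"x": 0, "y": 0, "z": 0, "ax": 0, "ay": 0, "az": -7, "gripper": 0.27}, {"x": 0, "y": 0, "z": 0, "ax": 0, "ay": 0, "az": -7, "gripper": 0.27}])

```text
clock: 13.57
position: [0.5787, -0.3801, 0.0984]
ee_rot: [0.307, 0.952, 0.0, -0.0]
ft_force: [0.0, -0.9, 0.7]
grip_width: 0.728
grasp_force: 0.0
```

apply_moves(rows=[{"x": 0, "y": 0, "z": 0, "ax": 0, "ay": 0, "az": -7, "gripper": 0.27}, {"x": 0, "y": 0, "z": 0, "ax": 0, "ay": 0, "az": -7, "gripper": 0.27}, {"x": 0, "y": 0, "z": 0, "ax": 0, "ay": 0, "az": -7, "gripper": 0.27}, {"x": 0, "y": 0, "z": 0, "ax": 0, "ay": 0, "az": -7, "gripper": 0.27}, {"x": 0, "y": 0, "z": 0, "ax": 0, "ay": 0, "az": 0, "gripper": 0.27}])

```text
clock: 13.98
position: [0.5786, -0.3802, 0.0985]
ee_rot: [0.068, 0.998, 0.0, -0.0]
ft_force: [0.8, 0.1, -0.0]
grip_width: 0.73
grasp_force: 0.0
```

```bash
python3 - <<'E'
from h import *
o=get_obs(); print(o["position"],o["joint_pos"]); print(totool([.579-o["position"][0],-.381-o["position"][1],.010-o["position"][2]],o), R.from_quat(o["ee_rot"]).as_matrix()[:,1])
E
```

```text
[ 0.57860845 -0.38021909  0.09853444] [ 0.12734326  0.61306076  0.57087676  1.42446968 -0.34006463  1.20317676
  2.17142147]
[-0.5 -0.8 88.5] [1.36511412e-01 9.90638392e-01 4.58877990e-04]
```

apply_moves(newtons=20, rows=[{"x": 0, "y": 0, "z": 30, "ax": 0, "ay": 0, "az": 0, "gripper": 0.27}, {"x": 0, "y": 0, "z": 25, "ax": 0, "ay": 0, "az": 0, "gripper": 0.27}, {"x": 0, "y": 0, "z": 15, "ax": 0, "ay": 0, "az": 0, "gripper": 0.27}, {"x": 0, "y": 0, "z": 10, "ax": 0, "ay": 0, "az": 0, "gripper": 0.27}, {"x": 0, "y": 0, "z": 0, "ax": 0, "ay": 0, "az": 0, "gripper": 0.27}])

```text
clock: 14.4
position: [0.5777, -0.3794, 0.0164]
ee_rot: [0.072, 0.997, 0.001, -0.002]
ft_force: [0.4, 1.0, 0.6]
grip_width: 0.731
grasp_force: 0.0
```

apply_moves(rows=[{"x": 0, "y": 0, "z": 8, "ax": 0, "ay": 0, "az": 0, "gripper": 0.27}, {"x": 0, "y": 0, "z": 0, "ax": 0, "ay": 0, "az": 0, "gripper": 0.7}, {"x": 0, "y": 0, "z": 0, "ax": 0, "ay": 0, "az": 0, "gripper": 0.7}, {"x": 0, "y": 0, "z": 0, "ax": 0, "ay": 0, "az": 0, "gripper": 0.7}, {"x": 0, "y": 0, "z": 0, "ax": 0, "ay": 0, "az": 0, "gripper": 0.7}])

```text
clock: 14.82
position: [0.5791, -0.3805, 0.0116]
ee_rot: [0.071, 0.997, -0.0, 0.001]
ft_force: [-0.5, 1.1, 1.2]
grip_width: 0.465
grasp_force: 20.4
```

apply_moves(rows=[{"x": 0, "y": 0, "z": 0, "ax": 0, "ay": 0, "az": 0, "gripper": 0.33}, {"x": 0, "y": 0, "z": 0, "ax": 0, "ay": 0, "az": 0, "gripper": 0.33}, {"x": 0, "y": 0, "z": 0, "ax": 0, "ay": 0, "az": 7, "gripper": 0.33}, {"x": 0, "y": 0, "z": 0, "ax": 0, "ay": 0, "az": 7, "gripper": 0.33}, {"x": 0, "y": 0, "z": 0, "ax": 0, "ay": 0, "az": 7, "gripper": 0.33}])

```text
clock: 15.23
position: [0.5788, -0.3802, 0.011]
ee_rot: [0.255, 0.967, 0.0, 0.0]
ft_force: [0.2, 0.3, -0.3]
grip_width: 0.669
grasp_force: 0.0
```

apply_moves(rows=[{"x": 0, "y": 0, "z": 0, "ax": 0, "ay": 0, "az": 7, "gripper": 0.33}, {"x": 0, "y": 0, "z": 0, "ax": 0, "ay": 0, "az": 7, "gripper": 0.33}, {"x": 0, "y": 0, "z": 0, "ax": 0, "ay": 0, "az": 7, "gripper": 0.33}, {"x": 0, "y": 0, "z": 0, "ax": 0, "ay": 0, "az": 7, "gripper": 0.33}, {"x": 0, "y": 0, "z": 0, "ax": 0, "ay": 0, "az": 7, "gripper": 0.33}])

```text
clock: 15.65
position: [0.5789, -0.3801, 0.011]
ee_rot: [0.534, 0.846, 0.0, 0.0]
ft_force: [-0.3, -0.6, 0.3]
grip_width: 0.67
grasp_force: 0.0
```

apply_moves(rows=[{"x": 0, "y": 0, "z": 0, "ax": 0, "ay": 0, "az": 7, "gripper": 0.33}, {"x": 0, "y": 0, "z": 0, "ax": 0, "ay": 0, "az": 7, "gripper": 0.33}, {"x": 0, "y": 0, "z": 0, "ax": 0, "ay": 0, "az": 7, "gripper": 0.33}, {"x": 0, "y": 0, "z": 0, "ax": 0, "ay": 0, "az": 7, "gripper": 0.33}, {"x": 0, "y": 0, "z": 0, "ax": 0, "ay": 0, "az": 0, "gripper": 0.33}])

```text
clock: 16.07
position: [0.579, -0.3799, 0.0107]
ee_rot: [0.722, 0.692, -0.0, -0.0]
ft_force: [0.2, 0.3, 0.7]
grip_width: 0.675
grasp_force: 0.0
```

apply_moves(newtons=45, rows=[{"x": 0, "y": 0, "z": 0, "ax": 0, "ay": 0, "az": 0, "gripper": 0.8}, {"x": 0, "y": 0, "z": 0, "ax": 0, "ay": 0, "az": 0, "gripper": 0.8}, {"x": 0, "y": 0, "z": 0, "ax": 0, "ay": 0, "az": 0, "gripper": 0.8}, {"x": 0, "y": 0, "z": 0, "ax": 0, "ay": 0, "az": 0, "gripper": 0.8}])

```text
clock: 16.4
position: [0.5789, -0.3803, 0.0111]
ee_rot: [0.72, 0.694, 0.0, 0.0]
ft_force: [0.5, 0.1, 2.4]
grip_width: 0.452
grasp_force: 45.2
```

```bash
python3 - <<'E'
from h import *
o=get_obs(); p=o["position"]; Rm=R.from_quat(o["ee_rot"]).as_matrix(); print(p,o["joint_pos"],"yaw y",np.degrees(np.arctan2(Rm[1,1],Rm[0,1])),"tilt",Rm[:,2])
print("to above shaft at reading z .15:",totool([.518-p[0],.167-p[1],.13-p[2]],o))
E
```

```text
[ 0.57890171 -0.38031792  0.01108909] [-0.03675612  0.81075043  0.83932765  1.49570006 -0.64133636  1.12473834
  0.89316039] yaw y -2.064235054109707 tilt [ 6.41028444e-04  3.12026299e-05 -9.99999794e-01]
to above shaft at reading z .15: [ 544.8  -80.5 -118.9]
```

The knob is centred and gripped. I'll lift it and carry it to the hob.

apply_moves(rows=[{"x": 0, "y": 0, "z": -20, "ax": 0, "ay": 0, "az": 0, "gripper": 0.8}, {"x": 0, "y": 0, "z": -30, "ax": 0, "ay": 0, "az": 0, "gripper": 0.8}, {"x": 0, "y": 0, "z": -35, "ax": 0, "ay": 0, "az": 0, "gripper": 0.8}, {"x": 0, "y": 0, "z": -24, "ax": 0, "ay": 0, "az": 0, "gripper": 0.8}, {"x": 0, "y": 0, "z": 0, "ax": 0, "ay": 0, "az": 0, "gripper": 0.8}])

```text
clock: 16.82
position: [0.5803, -0.3822, 0.1255]
ee_rot: [0.72, 0.694, 0.001, 0.004]
ft_force: [0.1, -1.3, -1.2]
grip_width: 0.452
grasp_force: 45.5
```

apply_moves(rows=[{"x": 20, "y": -2.9, "z": 0, "ax": 0, "ay": 0, "az": 0, "gripper": 0.8}, {"x": 35, "y": -5.2, "z": 0, "ax": 0, "ay": 0, "az": 0, "gripper": 0.8}, {"x": 35, "y": -5.2, "z": 0, "ax": 0, "ay": 0, "az": 0, "gripper": 0.8}, {"x": 35, "y": -5.2, "z": 0, "ax": 0, "ay": 0, "az": 0, "gripper": 0.8}, {"x": 35, "y": -5.2, "z": 0, "ax": 0, "ay": 0, "az": 0, "gripper": 0.8}])

```text
clock: 17.23
position: [0.5602, -0.2176, 0.1188]
ee_rot: [0.72, 0.694, -0.0, -0.001]
ft_force: [1.9, 0.2, -0.7]
grip_width: 0.448
grasp_force: 45.6
```

apply_moves(rows=[{"x": 35, "y": -5.2, "z": 0, "ax": 0, "ay": 0, "az": 0, "gripper": 0.8}, {"x": 35, "y": -5.2, "z": 0, "ax": 0, "ay": 0, "az": 0, "gripper": 0.8}, {"x": 35, "y": -5.2, "z": 0, "ax": 0, "ay": 0, "az": 0, "gripper": 0.8}, {"x": 35, "y": -5.2, "z": 0, "ax": 0, "ay": 0, "az": 0, "gripper": 0.8}, {"x": 35, "y": -5.2, "z": 0, "ax": 0, "ay": 0, "az": 0, "gripper": 0.8}])

```text
clock: 17.65
position: [0.5408, -0.0417, 0.1191]
ee_rot: [0.72, 0.694, -0.0, -0.0]
ft_force: [1.4, 0.3, -0.9]
grip_width: 0.454
grasp_force: 45.6
```

apply_moves(rows=[{"x": 35, "y": -5.2, "z": 0, "ax": 0, "ay": 0, "az": 0, "gripper": 0.8}, {"x": 35, "y": -5.2, "z": 0, "ax": 0, "ay": 0, "az": 0, "gripper": 0.8}, {"x": 35, "y": -5.2, "z": 0, "ax": 0, "ay": 0, "az": 0, "gripper": 0.8}, {"x": 35, "y": -5.2, "z": 0, "ax": 0, "ay": 0, "az": 0, "gripper": 0.8}, {"x": 35, "y": -5.2, "z": 0, "ax": 0, "ay": 0, "az": 0, "gripper": 0.8}])

```text
clock: 18.07
position: [0.5215, 0.1341, 0.1193]
ee_rot: [0.72, 0.694, -0.0, -0.0]
ft_force: [1.0, -0.2, -1.4]
grip_width: 0.448
grasp_force: 45.6
```

apply_moves(rows=[{"x": 0, "y": 0, "z": 0, "ax": 0, "ay": 0, "az": 6, "gripper": 0.8}, {"x": 0, "y": 0, "z": 0, "ax": 0, "ay": 0, "az": 6, "gripper": 0.8}, {"x": 0, "y": 0, "z": 0, "ax": 0, "ay": 0, "az": 6, "gripper": 0.8}, {"x": 0, "y": 0, "z": 0, "ax": 0, "ay": 0, "az": 0, "gripper": 0.8}, {"x": 0, "y": 0, "z": 0, "ax": 0, "ay": 0, "az": 0, "gripper": 0.8}])

```text
clock: 18.48
position: [0.522, 0.1322, 0.1193]
ee_rot: [0.819, 0.574, -0.0, 0.0]
ft_force: [-0.3, -0.3, -0.9]
grip_width: 0.451
grasp_force: 45.6
```

```bash
python3 - <<'E'
from knob import *
r=lambda D,u,v,z:ray(D["K"],D["M"],D["t"],u,v,z)
def line(D,im,x0,x1,y0,y1,th,z=.097):
    g=im.astype(float).sum(2)/3
    pts=[(x,y,g[y,x]-th) for y in range(y0,y1) for x in range(x0,x1) if g[y,x]>th]
    W=np.array([r(D,x,y,z)[:2] for x,y,_ in pts]); w=np.array([q[2] for q in pts]); m=(W*w[:,None]).sum(0)/w.sum()
    v=np.linalg.svd((W-m)*np.sqrt(w)[:,None])[2][0]; v*=np.sign(v[0]); return np.degrees(np.arctan2(v[1],v[0])).round(1),m.round(4),np.ptp((W-m)@v).round(4)
np.set_printoptions(linewidth=200)
print("loose top",line(T,np.load("t5.npy"),411,419,198,205,75,.051),"scene",line(S,np.load("s5.npy"),129,139,266,273,90,.051))
g=T["c"].astype(int).sum(2)//3; print(g[228:256,142:168])
g=S["c"].astype(int).sum(2)//3; print(g[152:180,355:382])
c,K,M,t=cam("scene"); np.save("s7",c); c2,K2,M2,t2=cam("top"); np.save("t7",c2)
o=get_obs(); print(o["position"],o["grip_width"],o["grasp_force"])
f=lambda im:cv2.resize(im,None,fx=5,fy=5,interpolation=cv2.INTER_CUBIC)
cv2.imwrite("pics/k7.png",f(c[120:220,290:420])[:,:,::-1])
E
```

```text
loose top (np.float64(37.6), array([ 0.5897, -0.3753]), np.float64(0.0207)) scene (np.float64(29.2), array([ 0.5888, -0.3719]), np.float64(0.0197))
[[222 224 225 225 223 194 151 147 150 152 150 152 148 147 148 148 150 149 152 152 149 150 152 151 153 152]
 [224 222 225 226 217 179 152 149 149 147 137 145 148 149 147 150 150 151 151 152 151 152 151 152 152 154]
 [224 222 224 219 185 149 150 150 150 134 101 120 151 149 147 149 148 148 152 152 151 148 151 151 150 154]
 [225 221 217 186 152 149 150 150 150 131  79 112 150 154 149 150 148 147 151 151 150 148 152 150 149 152]
 [225 224 194 150 153 150 148 151 149 141 102 104 146 150 147 150 148 149 151 154 149 150 151 150 155 155]
 [217 206 180 148 152 150 148 151 150 149 123 103 135 151 149 145 147 146 148 150 152 153 151 149 149 151]
 [182 152 148 149 153 150 150 150 148 151 143 143 148 142 135 138 138 141 144 151 152 150 149 151 150 149]
 [151 152 148 150 152 151 143 154 153 123 127 126 121 109 101 101 107 112 121 139 149 150 151 152 150 151]
 [152 149 149 148 150 146 112 154 160  67  36  34  43  50  64  68  71  76  82 102 124 139 145 14
[... 4525 characters left out ...]
 86  82  84  79  83  85  83  86  88  80  86 109 149 169 174 172 169 176]
 [174 174 167 151 124 104  97  88  82  78  84  84  87  85  85  84  84  89  92 104 134 160 178 176 177 169 176]
 [170 172 176 169 157 145 129 100  91  90  87  82  86  86  87  85  96  99 117 126 148 167 173 169 168 168 181]
 [174 175 175 175 171 167 157 144 131 124 110 108 108 109 110 114 121 139 152 150 141 143 164 174 169 169 178]
 [175 172 173 175 176 175 169 168 164 155 148 145 147 144 146 150 152 162 171 165 141 131 136 156 171 168 181]
 [172 173 174 171 176 173 173 175 173 171 170 171 170 171 171 170 168 172 172 174 162 149 144 159 174 169 178]]
[0.52222223 0.13214493 0.11956179] 0.4525544141857751 45.63550651073456
```

View pics/k7.png

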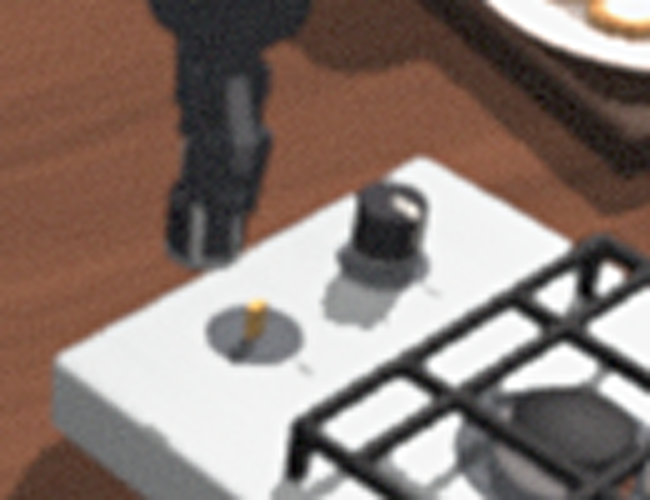

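The scene crop shows the held knob behind the front finger at (205,225), which is pixel (331,165). The shaft tip is at (257,303), pixel (341.4,180.6), about 35 mm further in y. I'll calibrate the scene camera using the held knob's silhouette, and compare pointer yaws with the other knob.

```bash
python3 - <<'E'
from knob import *
np.set_printoptions(linewidth=200)
r=lambda D,u,v,z:ray(D["K"],D["M"],D["t"],u,v,z)[:2]
yaw=lambda a,b:np.degrees(np.arctan2(*(b-a)[::-1]))
print("loose",yaw(r(T,404+11.729,202,.051),r(T,404+10.425,200,.051)),yaw(r(T,404+12.22,203,.051),r(T,404+9.646,199,.051)))
print("other",yaw(r(T,142+9.03,242,.097),r(T,142+7.85,237,.097)),yaw(r(T,142+8.8,241,.097),r(T,142+8.03,238,.097)))
# ticks: other-knob->other tick, shaft->its tick direction from top pixels
c=np.load("s7.npy").astype(int).sum(2)//3
print(c[152:178,318:346])
p=np.array([.52222,.13214,.11956]);K,M,t=S["K"],S["M"],S["t"]
th=np.linspace(0,2*np.pi,73)
for z in(.006,.040):
    P=np.array([proj(K,M,t,p+[.02*np.cos(a),.02*np.sin(a),z]) for a in th]); print(z,P.min(0),P.max(0))
g=S["c"].astype(int); print((g[174:196,334:350,0]-g[174:196,334:350,2]))
E
```

```text
loose 28.83998985419173 28.48772842480298
other 14.419057845597752 15.503791960980402
[[ 96  94  94  94  95  95  96  89  76  47  36  44  43  46  46  39  37  45  62  62  66  65  57  44  40  67  89  93]
 [ 94  95  93  97  90  97  95  94  67  45  42  40  45  47  42  44  44  42  53  60  63  65  50  34  51  71  94  96]
 [ 90  94  91  95  95  94  93  87  64  50  39  45  44  39  37  46  47  33  49  55  56  53  43  38  53  81  96  96]
 [ 93  93  95  91  95  94  85  80  56  38  37  41  44  37  38  44  38  41  42  41  44  49  42  42  63  87  96  98]
 [ 98  96  92  93  96  94  78  56  48  40  34  38  44  46  43  40  45  45  40  43  42  35  38  46  69  93  93  96]
 [ 95  95  94  94  89  86  62  45  30  47  39  43  44  43  43  47  39  48  48  44  49  39  43  53  70  88  94  95]
 [ 92  90  91  96  92  76  55  51  55  47  41  49  38  37  44  47  48  49  48  52  54  48  46  59  76  91  98  99]
 [ 92  89  96  92  84  74  58  56  51  47  34  45  47  39  37  46  54  53  53  60  61  41  43  66  86  96  94  95]
 [ 91  88  91  92  91  74  50  46  49  41  53  60  54  30  39  46  47  52  43  55  51  39  44 
[... 2874 characters left out ...]
   9  -5  -3  -5  -3  -3  -4]
 [ -8  -7  -8  -7  11  56  72  56  27   5  -8  -4  -3  -3  -6  -6]
 [ -4  -9  -8  -9   7  40  46  25   8  -5  -7  -3  -6  -6  -5  -3]
 [ -9  -7  -7  -6   0  12   5  -3  -6  -6  -6  -9  -4  -8  -3  -3]
 [ -8  -7  -6  -6  -7  -3  -6 -11  -7  -3  -5  -4  -6  -2  -5  -6]
 [ -7 -10  -8  -9  -5  -7  -9  -8  -4  -6  -4  -5  -7  -7  -2  -4]
 [ -5  -3  -3  -5  -4  -6  -7  -6  -5  -3  -5  -6  -6  -2  -1  -2]
 [ -2  -2  -1  -3  -6  -4  -5  -5  -5  -5  -4  -5  -3  -4  -2  -4]
 [  1  -3   0  -3  -2  -3  -4  -1  -4  -2  -4  -2  -3  -1  -2  -3]
 [  0  -4  -3  -3   0  -3   0  -2  -1  -1   0  -1   0  -2  -2  -1]
 [  1  -1  -5   0  -1  -5  -1  -2  -1  -1   0  -2   0  -2  -1  -3]]
```

apply_moves(rows=[{"x": 17.3, "y": -4.3, "z": 0, "ax": 0, "ay": 0, "az": 0, "gripper": 0.8}, {"x": 17.3, "y": -4.3, "z": 0, "ax": 0, "ay": 0, "az": 0, "gripper": 0.8}, {"x": 0, "y": 0, "z": 15, "ax": 0, "ay": 0, "az": -4.5, "gripper": 0.8}, {"x": 0, "y": 0, "z": 15, "ax": 0, "ay": 0, "az": 0, "gripper": 0.8}, {"x": 0, "y": 0, "z": 0, "ax": 0, "ay": 0, "az": 0, "gripper": 0.8}])

```text
clock: 19.0
position: [0.5248, 0.1692, 0.0875]
ee_rot: [0.796, 0.606, -0.002, -0.001]
ft_force: [-0.2, -0.1, -1.8]
grip_width: 0.452
grasp_force: 45.6
```

```bash
python3 - <<'E'
from knob import *
np.set_printoptions(linewidth=220)
o=get_obs(); p=o["position"]; print(p,o["ft_force"])
c0,K,M,t=cam("scene"); np.save("s8",c0); c=c0.astype(int).sum(2)//3
th=np.linspace(0,2*np.pi,73)
P=np.array([proj(K,M,t,p+[.02*np.cos(a),.02*np.sin(a),.006]) for a in th]); print(P.min(0),P.max(0)); print("axis tip pred",proj(K,M,t,[.526,.1675,.077]))
print(c[160:194,328:358]); print((c0.astype(int)[176:194,334:350,0]-c0.astype(int)[176:194,334:350,2]))
E
```

```text
[0.52475234 0.16920474 0.08746229] [-0.2251335  -0.10684618 -1.79483366]
[334.29194091 171.16888891] [349.93214713 180.81690207]
axis tip pred [341.1356014  181.37064128]
[[100  97 100 ...  60  39  56]
 [ 97  97 100 ...  53  44  90]
 [ 98  97  93 ...  40  56 123]
 ...
 [243 244 245 ... 243 244 244]
 [243 244 246 ... 244 244 244]
 [228 226 230 ... 244 244 244]]
[[ -1   0   0   0  -1  -2  -2   2   0   0  -2  -1  -1  -6  -2  -3]
 [ -1  -1  -2  -2  -6  -1  -2   4   1   0  -1  -4   0  -7  -1  -3]
 [  0  -2  -2   0   0  -5  -2   0  -2  -1   3  -3  -1  -1  -3  -3]
 [  0   0  -1  -1  -1   5   6   3  -2   5  -1  -1   0   0  -1  -1]
 [ -1   0   0  -5  -2  16  31  20   8   0  -2  -1   0  -1  -1  -1]
 [ -1  -4  -5  -7   1  28  57  55  37  19  -5  -4  -3  -1  -1   0]
 [ -3  -7  -8  -8   1  36  64  69  53  23  -3  -6  -5  -1  -1   0]
 [ -6  -7  -8  -9   8  42  66  64  51  20  -3  -7  -7  -4  -5   0]
 [ -7  -8  -7  -9   7  46  66  63  46  13  -5  -6  -7  -7  -6  -5]
 [ -5  -8  -7 -10   9  50  70  65  42  10  -5 -10  -7  -7  -9  -4]
 [ -7  -6  -4  -8  11  50  64  55  23   0  -7  -5  -6  -5  -6  -6]
 [ -9  -7 -10  -9  10  40  38  21   3  -2  -7  -7  -6  -9 -10  -4]
 [ -8  -5  -9  -8   2  11   9  -2  -5  -8  -7  -4  -7  -6  -8  -8]
 [ -5  -5  -3  -3  -5  -6  -7  -7  -7  -8  -8  -7  -6  -7  -4  -5]
 [ -6  -7  -8  -9  -6  -5  -9  -5  -8  -6 -10  -8  -8  -9  -6  -4]
 [ -3  -3  -3  -6  -6  -4  -6  -8  -5  -8  -7  -6  -6  -4  -4  -2]
 [ -3  -4  -2  -2  -2  -6  -5  -5  -5  -5  -3  -2  -2  -3  -2  -2]
 [  0   0  -1  -2  -2  -4  -1  -1  -1   0  -2   1   1   0   0   0]]
```

```bash
python3 - <<'E'
from knob import *
import sys
np.set_printoptions(linewidth=220,threshold=sys.maxsize)
c=np.load("s8.npy").astype(int).sum(2)//3
print(c[166:186,330:356])
E
```

```text
[[ 99 101 104  99 104  90  71  57  50  45  39  47  39  48  41  39  48  42  40  50  56  61  58  48  44  78]
 [105  98 104 103 102  92  64  52  52  39  36  49  52  56  49  43  44  42  51  53  60  57  55  46  35  92]
 [101  98 101 100 102  93  57  47  41  41  48  55  72  84  70  50  46  43  44  49  53  51  42  38  55 128]
 [103 103 104 102 102  91  60  35  34  38  44  60  91 105  88  60  43  47  43  48  43  64  92  99 117 177]
 [104 104 102 100 104  86  52  33  32  36  40  56  93 120  95  57  30  47  47  37  64 127 187 207 220 229]
 [104  98  98  98  98  86  51  30  29  30  41  69 100 118  94  54  46  41  45  45  94 182 242 246 245 244]
 [ 96  96  99 118 123 102  48  32  34  28  36  71 108 115  84  52  45  44  46  53 108 204 249 247 244 245]
 [100 111 138 179 193 135  61  27  29  36  40  78 115 115  84  46  52  49  42  61 126 218 246 245 243 245]
 [134 167 209 236 236 160  67  27  35  29  43  83 119 112  74  44  45  48  36  72 150 230 245 244 243 246]
 [197 232 242 248 245 182  82  31  29  30  51  85 124 114  73  44  45  43  42  82 164 239 246 244 244 242]
 [237 245 244 245 243 201 100 
[... 340 characters left out ...]
 115 115  96  94 101 112 131 199 243 246 245 244 219 168]
 [241 241 242 242 244 244 235 213 145 100 105  98 100 103 106 124 154 183 223 238 245 244 244 238 199 160]
 [242 242 242 240 231 216 185 173 139 112 103  98  91  95 113 147 196 236 245 246 244 243 244 241 218 163]
 [243 242 232 210 174 145 134 131 125 109 102  93 102 114 124 144 185 225 240 246 245 244 243 241 220 166]
 [242 229 183 144 128 125 125 127 122 108 100  99 102 115 129 131 142 164 207 238 245 244 244 243 225 184]
 [240 204 139 120 123 129 128 132 125 108 100  99 110 121 131 124 128 130 154 208 238 245 244 244 242 231]
 [239 169 125 123 125 129 132 132 129 107  97  97 107 124 130 126 130 126 128 160 220 245 245 244 244 244]]
```

apply_moves(rows=[{"x": -4.6, "y": 0.3, "z": 0, "ax": 0, "ay": 0, "az": 0, "gripper": 0.8}, {"x": 0, "y": 0, "z": 10, "ax": 0, "ay": 0, "az": 0, "gripper": 0.8}, {"x": 0, "y": 0, "z": 3, "ax": 0, "ay": 0, "az": 0, "gripper": 0.8}, {"x": 0, "y": 0, "z": 0, "ax": 0, "ay": 0, "az": 0, "gripper": 0.8}])

```text
clock: 19.38
position: [0.5249, 0.1632, 0.0762]
ee_rot: [0.797, 0.604, -0.0, -0.0]
ft_force: [-0.0, 0.2, -2.6]
grip_width: 0.451
grasp_force: 45.6
```

apply_moves(rows=[{"x": 0, "y": 0, "z": 2, "ax": 0, "ay": 0, "az": 0, "gripper": 0.8}, {"x": 0, "y": 0, "z": 0, "ax": 0, "ay": 0, "az": 0, "gripper": 0.8}])

```text
clock: 19.55
position: [0.5253, 0.1633, 0.0747]
ee_rot: [0.797, 0.604, 0.0, -0.0]
ft_force: [0.0, -0.1, -1.7]
grip_width: 0.453
grasp_force: 45.6
```

apply_moves(rows=[{"x": 0, "y": 0, "z": 2, "ax": 0, "ay": 0, "az": 0, "gripper": 0.8}, {"x": 0, "y": 0, "z": 0, "ax": 0, "ay": 0, "az": 0, "gripper": 0.8}])

```text
clock: 19.72
position: [0.5252, 0.1633, 0.0727]
ee_rot: [0.797, 0.604, -0.0, -0.0]
ft_force: [0.0, 0.8, -0.4]
grip_width: 0.45
grasp_force: 45.6
```

apply_moves(rows=[{"x": 0, "y": 0, "z": 2, "ax": 0, "ay": 0, "az": 0, "gripper": 0.8}, {"x": 0, "y": 0, "z": 0, "ax": 0, "ay": 0, "az": 0, "gripper": 0.8}])

```text
clock: 19.88
position: [0.5255, 0.1633, 0.0709]
ee_rot: [0.797, 0.604, 0.0, 0.0]
ft_force: [-0.0, -0.9, 3.1]
grip_width: 0.452
grasp_force: 45.9
```

apply_moves(rows=[{"x": 0, "y": 0, "z": 1.5, "ax": 0, "ay": 0, "az": 0, "gripper": 0.8}, {"x": 0, "y": 0, "z": 0, "ax": 0, "ay": 0, "az": 0, "gripper": 0.8}])

```text
clock: 20.05
position: [0.5255, 0.1633, 0.0694]
ee_rot: [0.797, 0.604, 0.0, -0.0]
ft_force: [-1.5, -0.2, 2.9]
grip_width: 0.452
grasp_force: 45.9
```

apply_moves(rows=[{"x": 0, "y": 0, "z": 1.5, "ax": 0, "ay": 0, "az": 0, "gripper": 0.8}, {"x": 0, "y": 0, "z": 0, "ax": 0, "ay": 0, "az": 0, "gripper": 0.8}])

```text
clock: 20.22
position: [0.5255, 0.1633, 0.0679]
ee_rot: [0.797, 0.604, 0.0, 0.0]
ft_force: [-0.5, 0.1, 4.0]
grip_width: 0.454
grasp_force: 46.0
```

Contact came exactly at the predicted height (0.071) with the spring's force, so z is confirmed. The shaft lies further along +tool y, so I'll search that way under light pressure and watch for a drop in force.

apply_moves(rows=[{"x": 0, "y": 0, "z": -1.5, "ax": 0, "ay": 0, "az": 0, "gripper": 0.8}, {"x": 0, "y": 1.2, "z": 0, "ax": 0, "ay": 0, "az": 0, "gripper": 0.8}, {"x": 0, "y": 0, "z": 0, "ax": 0, "ay": 0, "az": 0, "gripper": 0.8}])

```text
clock: 20.47
position: [0.5262, 0.1631, 0.0693]
ee_rot: [0.797, 0.604, -0.0, -0.0]
ft_force: [-0.7, -0.1, 4.8]
grip_width: 0.45
grasp_force: 46.0
```

apply_moves(rows=[{"x": 0, "y": 1.2, "z": 0, "ax": 0, "ay": 0, "az": 0, "gripper": 0.8}, {"x": 0, "y": 0, "z": 0, "ax": 0, "ay": 0, "az": 0, "gripper": 0.8}])

```text
clock: 20.63
position: [0.5274, 0.1628, 0.0692]
ee_rot: [0.797, 0.604, -0.0, -0.0]
ft_force: [-3.3, 0.7, 4.6]
grip_width: 0.455
grasp_force: 46.0
```

apply_moves(rows=[{"x": 0, "y": 1.2, "z": 0, "ax": 0, "ay": 0, "az": 0, "gripper": 0.8}, {"x": 0, "y": 0, "z": 0, "ax": 0, "ay": 0, "az": 0, "gripper": 0.8}])

```text
clock: 20.8
position: [0.5288, 0.1623, 0.0693]
ee_rot: [0.797, 0.604, -0.0, -0.0]
ft_force: [-3.3, 0.6, 3.7]
grip_width: 0.454
grasp_force: 46.0
```

apply_moves(rows=[{"x": 0, "y": 1.2, "z": 0, "ax": 0, "ay": 0, "az": 0, "gripper": 0.8}, {"x": 0, "y": 0, "z": 0, "ax": 0, "ay": 0, "az": 0, "gripper": 0.8}])

```text
clock: 20.97
position: [0.53, 0.1619, 0.0693]
ee_rot: [0.797, 0.604, 0.0, -0.0]
ft_force: [-3.9, 1.1, 3.0]
grip_width: 0.453
grasp_force: 46.0
```

apply_moves(rows=[{"x": 0, "y": 1.2, "z": 0, "ax": 0, "ay": 0, "az": 0, "gripper": 0.8}, {"x": 0, "y": 0, "z": 0, "ax": 0, "ay": 0, "az": 0, "gripper": 0.8}])

```text
clock: 21.13
position: [0.5313, 0.1616, 0.0693]
ee_rot: [0.797, 0.604, 0.0, 0.0]
ft_force: [-2.2, 1.2, 2.8]
grip_width: 0.453
grasp_force: 46.0
```

apply_moves(rows=[{"x": 0, "y": 1.2, "z": 0, "ax": 0, "ay": 0, "az": 0, "gripper": 0.8}, {"x": 0, "y": 0, "z": 0, "ax": 0, "ay": 0, "az": 0, "gripper": 0.8}])

```text
clock: 21.3
position: [0.5324, 0.1612, 0.0693]
ee_rot: [0.797, 0.604, 0.0, 0.0]
ft_force: [-2.3, 1.3, 3.3]
grip_width: 0.449
grasp_force: 46.0
```

apply_moves(rows=[{"x": 0, "y": 1.2, "z": 0, "ax": 0, "ay": 0, "az": 0, "gripper": 0.8}, {"x": 0, "y": 0, "z": 0, "ax": 0, "ay": 0, "az": 0, "gripper": 0.8}])

```text
clock: 21.47
position: [0.5336, 0.1609, 0.0693]
ee_rot: [0.797, 0.604, 0.0, 0.0]
ft_force: [-2.2, 1.2, 3.6]
grip_width: 0.452
grasp_force: 46.0
```

apply_moves(rows=[{"x": 1.5, "y": 0, "z": 0, "ax": 0, "ay": 0, "az": 0, "gripper": 0.8}, {"x": 0, "y": -0.7, "z": 0, "ax": 0, "ay": 0, "az": 0, "gripper": 0.8}, {"x": 0, "y": -0.7, "z": 0, "ax": 0, "ay": 0, "az": 0, "gripper": 0.8}, {"x": 0, "y": -0.7, "z": 0, "ax": 0, "ay": 0, "az": 0, "gripper": 0.8}])

```text
clock: 21.8
position: [0.5327, 0.1627, 0.0697]
ee_rot: [0.797, 0.604, 0.001, 0.001]
ft_force: [2.5, -1.4, 3.7]
grip_width: 0.453
grasp_force: 46.0
```

apply_moves(rows=[{"x": 0, "y": -0.7, "z": 0, "ax": 0, "ay": 0, "az": 0, "gripper": 0.8}, {"x": 0, "y": -0.7, "z": 0, "ax": 0, "ay": 0, "az": 0, "gripper": 0.8}, {"x": 0, "y": -0.7, "z": 0, "ax": 0, "ay": 0, "az": 0, "gripper": 0.8}])

```text
clock: 22.05
position: [0.53, 0.1638, 0.0695]
ee_rot: [0.797, 0.604, 0.0, 0.0]
ft_force: [3.9, -0.8, 3.0]
grip_width: 0.453
grasp_force: 46.0
```

apply_moves(rows=[{"x": 0, "y": -0.7, "z": 0, "ax": 0, "ay": 0, "az": 0, "gripper": 0.8}, {"x": 0, "y": -0.7, "z": 0, "ax": 0, "ay": 0, "az": 0, "gripper": 0.8}, {"x": 0, "y": -0.7, "z": 0, "ax": 0, "ay": 0, "az": 0, "gripper": 0.8}])

```text
clock: 22.3
position: [0.5278, 0.1643, 0.0694]
ee_rot: [0.797, 0.604, 0.0, -0.0]
ft_force: [3.5, -0.7, 3.7]
grip_width: 0.455
grasp_force: 46.0
```

The force dips near x≈0.530 on both passes, which suggests the chamfer is entering but the flats don't match. I'll go there and sweep the yaw.

apply_moves(rows=[{"x": -0.4, "y": 1.5, "z": 0, "ax": 0, "ay": 0, "az": 0, "gripper": 0.8}, {"x": 0, "y": 1.5, "z": 0, "ax": 0, "ay": 0, "az": 0, "gripper": 0.8}, {"x": 0, "y": 0, "z": 0, "ax": 0, "ay": 0, "az": 0, "gripper": 0.8}])

```text
clock: 22.55
position: [0.5297, 0.1633, 0.0689]
ee_rot: [0.797, 0.604, -0.001, -0.001]
ft_force: [-3.2, 1.1, 4.6]
grip_width: 0.455
grasp_force: 46.0
```

apply_moves(rows=[{"x": 0, "y": 0, "z": 0, "ax": 0, "ay": 0, "az": 2, "gripper": 0.8}, {"x": 0, "y": 0, "z": 0, "ax": 0, "ay": 0, "az": 2, "gripper": 0.8}, {"x": 0, "y": 0, "z": 0, "ax": 0, "ay": 0, "az": 0, "gripper": 0.8}])

```text
clock: 22.8
position: [0.53, 0.1627, 0.069]
ee_rot: [0.818, 0.575, -0.001, -0.0]
ft_force: [-2.6, 0.5, 3.5]
grip_width: 0.456
grasp_force: 46.0
```

apply_moves(rows=[{"x": 0, "y": 0, "z": 0, "ax": 0, "ay": 0, "az": 2, "gripper": 0.8}, {"x": 0, "y": 0, "z": 0, "ax": 0, "ay": 0, "az": 2, "gripper": 0.8}, {"x": 0, "y": 0, "z": 0, "ax": 0, "ay": 0, "az": 0, "gripper": 0.8}])

```text
clock: 23.05
position: [0.5302, 0.1624, 0.0691]
ee_rot: [0.837, 0.547, -0.001, 0.0]
ft_force: [-1.8, -1.1, 3.0]
grip_width: 0.452
grasp_force: 46.0
```

```bash
python3 - <<'E'
from knob import *
import sys
np.set_printoptions(linewidth=220,threshold=sys.maxsize)
o=get_obs(); print(o["position"],o["ft_force"],o["torque"])
c0,K,M,t=cam("scene"); np.save("s9",c0); c=c0.astype(int).sum(2)//3; p=o["position"]
P=np.array([proj(K,M,t,p+[.02*np.cos(a),.02*np.sin(a),.006]) for a in np.linspace(0,6.283,73)]); print(P.min(0),P.max(0))
print(c[174:194,328:356]); d=c0.astype(int); print((d[...,0]-d[...,2])[180:192,334:352])
E
```

```text
[0.53020076 0.16243951 0.06908013] [-1.75678017 -1.1035747   3.01596899] [-0.23359885  0.57699311  0.04766312]
[332.39456786 178.54764013] [347.93471394 188.33583492]
[[ 95 105 135 172 207 209 137  64  48  67  65  45  44  40  51  45  54  54  49  51  46  42  91 192 249 246 244 247]
 [116 154 198 235 245 239 141  54  56  72  61  59  46  49  46  54  58  54  57  59  48  47 113 213 249 246 245 243]
 [185 228 241 247 248 242 143  43  48  63  64  76  52  44  46  53  55  51  54  49  42  64 144 232 248 246 243 221]
 [239 243 244 245 248 240 138  44  31  46  67  91  73  43  40  50  48  49  45  44  45  83 176 246 248 246 241 191]
 [244 243 242 243 247 239 129  26  31  35  85 107  93  58  37  44  43  40  61  62  62 119 210 248 247 246 238 184]
 [243 242 241 243 244 227 117  29  26  42  86 118 100  53  41  43  47  44  72  86  94 173 240 248 246 243 222 169]
 [242 242 242 244 243 203  98  33  30  38  89 118 104  60  38  46  46  56  81 102 113 205 249 246 245 241 202 161]
 [242 243 243 245 242 183  83  23  30  46  90 113 101  57  46  42  48  54  80  95 135 228 247 245 245 244 217 169]
 [242 243 245
[... 1568 characters left out ...]
  2  -1   0  -1  -1   0]
 [ -1  -4  -4   0   4   0   0   2  -6  -3  -5  -2  -1  -5   0  -1   0   0]
 [ -5   1  -5  -2  -3   0   0  -2  -7   2  -2  -1  -2  -3  -2  -4   0   0]
 [ -3   2  -3   1   0   2   0  -1  -1  -7  -5   1  -1   0  -5  -4   0   0]
 [ -7  -6   0  -1   1   1   1  -2   0  -1  -2  -2  -2  -3  -7  -8  -4   0]
 [ -6  -6  -3  -3  -1  -1   1  -2  -1   1  -2   1  -4  -4  -7  -8  -2  -1]
 [ -7  -8  -6  -8  -2  -1  -1   1  -4  -2  -7  -6  -6  -9  -7  -7  -5   0]
 [ -5  -8  -6  -7  -6  -8  -6  -5  -4  -7  -6  -6  -7  -9  -6  -7  -4   0]
 [ -7  -7  -5  -5  -6  -7  -3  -6 -10  -5 -10  -5  -8  -8  -4  -4  -1   1]
 [ -1  -2  -2  -7  -3  -3  -5  -6  -6  -7  -7  -8  -4  -6  -2   0  -1   0]]
```

The brass is fully hidden under the knob now. The yaw estimate looks doubtful, since the side stripe suggests a larger loose-knob yaw. I'll fit it properly with a small rendered model in both cameras and validate it on the other knob.

```bash
cat > fit.py <<'E'
from knob import *
from scipy.optimize import differential_evolution
def fit(D,im,c0,z,hs=7):
    K,M,t=D["K"],D["M"],D["t"]; g=im.astype(float).sum(2)/3
    u0,v0=proj(K,M,t,[*c0,z]).round().astype(int); n=hs+2
    S4=5; us=(np.arange(2*n*S4+S4)+.5)/S4-.5+u0-n; vs=(np.arange(2*n*S4+S4)+.5)/S4-.5+v0-n
    U,V=np.meshgrid(us,vs); C=-M.T@t; d=np.stack([U,V,np.ones_like(U)],-1)@np.linalg.inv(K).T@M; X=C+d*((z-C[2])/d[...,2])[...,None]
    obs=g[v0-n:v0+n+1,u0-n:u0+n+1]
    def cost(q,ret=False):
        cx,cy,yw,r0,w=q; dx,dy=X[...,0]-cx,X[...,1]-cy; a=dx*np.cos(yw)+dy*np.sin(yw); b=-dx*np.sin(yw)+dy*np.cos(yw)
        L=((a>r0)&(a<.020)&(abs(b)<w)).astype(float); L=cv2.GaussianBlur(L,(0,0),.6*S4).reshape(2*n+1,S4,2*n+1,S4).mean((1,3))
        Ds=((dx**2+dy**2)<.0175**2).astype(float).reshape(2*n+1,S4,2*n+1,S4).mean((1,3))>.99
        if Ds.sum()<40: return 1e9
        A=np.c_[L[Ds],np.ones(Ds.sum())]; s,_,_,_=np.linalg.lstsq(A,obs[Ds],rcond=None); 
        return ((A@s-obs[Ds])**2).mean()
    bd=[(c0[0]-.008,c0[0]+.008),(c0[1]-.008,c0[1]+.008),(-.3,1.3),(-.002,.012),(.0008,.003)]
    r=differential_evolution(cost,bd,seed=1,maxiter=60,popsize=12); q=r.x; return q[:2].round(4),np.degrees(q[2]).round(1),(q[3:]*1000).round(1),round(r.fun,1)
E
python3 - <<'E'
from fit import *
r=lambda D,u,v,z:ray(D["K"],D["M"],D["t"],u,v,z)[:2]
print("loose top",fit(T,np.load("t5.npy"),r(T,416.8,204.7,.051),.051))
print("loose scene",fit(S,np.load("s5.npy"),r(S,132.5,267.5,.051),.051))
print("other top",fit(T,T["c"],r(T,152.5,243.5,.097),.097))
print("other scene",fit(S,S["c"],r(S,367.5,162,.097),.097))
E
```

```text
loose top (array([ 0.5802, -0.3817]), np.float64(32.4), array([2.1, 2.2]), np.float64(49.7))
loose scene (array([ 0.5813, -0.3766]), np.float64(31.4), array([-0.6,  3. ]), np.float64(43.7))
other top (array([0.4907, 0.2635]), np.float64(15.6), array([4.2, 2.1]), np.float64(24.3))
other scene (array([0.5098, 0.2505]), np.float64(9.8), array([-1.7,  2.8]), np.float64(134.6))
```

The model fit gives the loose knob 32.4° and the other knob 15.6°, so the total turn should be 16.6°. I've turned 21.5°, so I'll undo 5°. For the position, I'll touch the shaft sideways with the knob's flank: at contact the centres are 26 mm apart.

apply_moves(rows=[{"x": 0, "y": 0, "z": -12, "ax": 0, "ay": 0, "az": 0, "gripper": 0.8}, {"x": 0, "y": 0, "z": 0, "ax": 0, "ay": 0, "az": -5, "gripper": 0.8}, {"x": -15, "y": 0, "z": 0, "ax": 0, "ay": 0, "az": 0, "gripper": 0.8}, {"x": -17, "y": 0, "z": 0, "ax": 0, "ay": 0, "az": 0, "gripper": 0.8}, {"x": 0, "y": 0, "z": 0, "ax": 0, "ay": 0, "az": 0, "gripper": 0.8}])

```text
clock: 23.52
position: [0.5191, 0.1279, 0.0815]
ee_rot: [0.814, 0.581, -0.001, 0.0]
ft_force: [-0.5, -1.2, -1.4]
grip_width: 0.452
grasp_force: 45.6
```

apply_moves(rows=[{"x": 0, "y": 0, "z": 10, "ax": 0, "ay": 0, "az": 0, "gripper": 0.8}, {"x": 0, "y": 0, "z": 7, "ax": 0, "ay": 0, "az": 0, "gripper": 0.8}, {"x": 0, "y": 0, "z": 0, "ax": 0, "ay": 0, "az": 0, "gripper": 0.8}])

```text
clock: 23.77
position: [0.5191, 0.1326, 0.0625]
ee_rot: [0.812, 0.583, -0.001, -0.0]
ft_force: [-0.8, -0.2, -0.6]
grip_width: 0.451
grasp_force: 45.6
```

apply_moves(rows=[{"x": 1, "y": 0, "z": 0, "ax": 0, "ay": 0, "az": 0, "gripper": 0.8}, {"x": 1, "y": 0, "z": 0, "ax": 0, "ay": 0, "az": 0, "gripper": 0.8}, {"x": 0, "y": 0, "z": 0, "ax": 0, "ay": 0, "az": 0, "gripper": 0.8}])

```text
clock: 24.02
position: [0.5211, 0.1349, 0.0644]
ee_rot: [0.812, 0.583, 0.0, 0.0]
ft_force: [-0.6, 0.0, -0.8]
grip_width: 0.451
grasp_force: 45.6
```

apply_moves(rows=[{"x": 1, "y": 0, "z": 0, "ax": 0, "ay": 0, "az": 0, "gripper": 0.8}, {"x": 1, "y": 0, "z": 0, "ax": 0, "ay": 0, "az": 0, "gripper": 0.8}, {"x": 0, "y": 0, "z": 0, "ax": 0, "ay": 0, "az": 0, "gripper": 0.8}])

```text
clock: 24.27
position: [0.5217, 0.1368, 0.0644]
ee_rot: [0.812, 0.583, 0.0, 0.0]
ft_force: [0.3, -0.2, -0.8]
grip_width: 0.452
grasp_force: 45.6
```

apply_moves(rows=[{"x": 1, "y": 0, "z": 0, "ax": 0, "ay": 0, "az": 0, "gripper": 0.8}, {"x": 0, "y": 0, "z": 0, "ax": 0, "ay": 0, "az": 0, "gripper": 0.8}])

```text
clock: 24.43
position: [0.5219, 0.1376, 0.0644]
ee_rot: [0.812, 0.583, 0.0, -0.0]
ft_force: [0.1, -1.4, -1.4]
grip_width: 0.451
grasp_force: 45.6
```

apply_moves(rows=[{"x": 1, "y": 0, "z": 0, "ax": 0, "ay": 0, "az": 0, "gripper": 0.8}, {"x": 0, "y": 0, "z": 0, "ax": 0, "ay": 0, "az": 0, "gripper": 0.8}])

```text
clock: 24.6
position: [0.5222, 0.1385, 0.0643]
ee_rot: [0.812, 0.583, 0.0, -0.0]
ft_force: [-0.6, 0.3, -1.6]
grip_width: 0.453
grasp_force: 45.6
```

apply_moves(rows=[{"x": 1, "y": 0, "z": 0, "ax": 0, "ay": 0, "az": 0, "gripper": 0.8}, {"x": 0, "y": 0, "z": 0, "ax": 0, "ay": 0, "az": 0, "gripper": 0.8}])

```text
clock: 24.77
position: [0.5225, 0.1395, 0.0643]
ee_rot: [0.812, 0.583, 0.0, -0.0]
ft_force: [-0.2, 0.3, -1.4]
grip_width: 0.452
grasp_force: 45.6
```

apply_moves(rows=[{"x": 1, "y": 0, "z": 0, "ax": 0, "ay": 0, "az": 0, "gripper": 0.8}, {"x": 0, "y": 0, "z": 0, "ax": 0, "ay": 0, "az": 0, "gripper": 0.8}])

```text
clock: 24.93
position: [0.5228, 0.1404, 0.0643]
ee_rot: [0.812, 0.583, 0.0, -0.0]
ft_force: [-0.6, 0.2, -0.9]
grip_width: 0.452
grasp_force: 45.6
```

apply_moves(rows=[{"x": 1, "y": 0, "z": 0, "ax": 0, "ay": 0, "az": 0, "gripper": 0.8}, {"x": 0, "y": 0, "z": 0, "ax": 0, "ay": 0, "az": 0, "gripper": 0.8}])

```text
clock: 25.1
position: [0.5232, 0.1413, 0.0643]
ee_rot: [0.812, 0.583, 0.0, -0.0]
ft_force: [-0.4, -0.0, -1.1]
grip_width: 0.451
grasp_force: 45.6
```

apply_moves(rows=[{"x": 1, "y": 0, "z": 0, "ax": 0, "ay": 0, "az": 0, "gripper": 0.8}, {"x": 0, "y": 0, "z": 0, "ax": 0, "ay": 0, "az": 0, "gripper": 0.8}])

```text
clock: 25.27
position: [0.5235, 0.1423, 0.0643]
ee_rot: [0.812, 0.583, 0.0, -0.0]
ft_force: [-0.5, 0.1, -0.9]
grip_width: 0.455
grasp_force: 45.6
```

apply_moves(rows=[{"x": 1, "y": 0, "z": 0, "ax": 0, "ay": 0, "az": 0, "gripper": 0.8}, {"x": 0, "y": 0, "z": 0, "ax": 0, "ay": 0, "az": 0, "gripper": 0.8}])

```text
clock: 25.43
position: [0.5238, 0.1433, 0.0643]
ee_rot: [0.812, 0.583, 0.0, -0.0]
ft_force: [0.8, 0.8, -0.7]
grip_width: 0.453
grasp_force: 45.6
```

apply_moves(rows=[{"x": 1, "y": 0, "z": 0, "ax": 0, "ay": 0, "az": 0, "gripper": 0.8}, {"x": 0, "y": 0, "z": 0, "ax": 0, "ay": 0, "az": 0, "gripper": 0.8}])

```text
clock: 25.6
position: [0.5241, 0.1442, 0.0643]
ee_rot: [0.812, 0.583, 0.0, -0.0]
ft_force: [-0.2, 0.4, -0.9]
grip_width: 0.453
grasp_force: 45.6
```

apply_moves(rows=[{"x": 1, "y": 0, "z": 0, "ax": 0, "ay": 0, "az": 0, "gripper": 0.8}, {"x": 0, "y": 0, "z": 0, "ax": 0, "ay": 0, "az": 0, "gripper": 0.8}])

```text
clock: 25.77
position: [0.5244, 0.1451, 0.0643]
ee_rot: [0.812, 0.583, 0.0, -0.0]
ft_force: [0.0, 0.4, -1.0]
grip_width: 0.453
grasp_force: 45.6
```

apply_moves(rows=[{"x": 1, "y": 0, "z": 0, "ax": 0, "ay": 0, "az": 0, "gripper": 0.8}, {"x": 0, "y": 0, "z": 0, "ax": 0, "ay": 0, "az": 0, "gripper": 0.8}])

```text
clock: 25.93
position: [0.5248, 0.1461, 0.0643]
ee_rot: [0.812, 0.583, 0.0, -0.0]
ft_force: [-0.1, -0.8, -1.3]
grip_width: 0.454
grasp_force: 45.6
```

apply_moves(rows=[{"x": 1, "y": 0, "z": 0, "ax": 0, "ay": 0, "az": 0, "gripper": 0.8}, {"x": 0, "y": 0, "z": 0, "ax": 0, "ay": 0, "az": 0, "gripper": 0.8}])

```text
clock: 26.1
position: [0.5251, 0.147, 0.0643]
ee_rot: [0.812, 0.583, 0.0, -0.0]
ft_force: [-0.2, -0.0, -1.5]
grip_width: 0.45
grasp_force: 45.6
```

apply_moves(rows=[{"x": 1, "y": 0, "z": 0, "ax": 0, "ay": 0, "az": 0, "gripper": 0.8}, {"x": 0, "y": 0, "z": 0, "ax": 0, "ay": 0, "az": 0, "gripper": 0.8}])

```text
clock: 26.27
position: [0.5254, 0.1479, 0.0643]
ee_rot: [0.812, 0.583, 0.0, -0.0]
ft_force: [0.6, -0.9, -1.6]
grip_width: 0.452
grasp_force: 45.6
```

apply_moves(rows=[{"x": 1.5, "y": 0, "z": 0, "ax": 0, "ay": 0, "az": 0, "gripper": 0.8}, {"x": 0, "y": 0, "z": 0, "ax": 0, "ay": 0, "az": 0, "gripper": 0.8}])

```text
clock: 26.43
position: [0.5258, 0.1483, 0.0643]
ee_rot: [0.813, 0.583, -0.0, 0.0]
ft_force: [-0.1, -3.9, -0.5]
grip_width: 0.454
grasp_force: 45.6
```

apply_moves(rows=[{"x": 1.5, "y": 0, "z": 0, "ax": 0, "ay": 0, "az": 0, "gripper": 0.8}, {"x": 0, "y": 0, "z": 0, "ax": 0, "ay": 0, "az": 0, "gripper": 0.8}])

```text
clock: 26.6
position: [0.5262, 0.1488, 0.0643]
ee_rot: [0.813, 0.583, -0.001, 0.001]
ft_force: [-1.5, -7.5, 1.8]
grip_width: 0.454
grasp_force: 45.8
```

apply_moves(rows=[{"x": 1.5, "y": 0, "z": 0, "ax": 0, "ay": 0, "az": 0, "gripper": 0.8}, {"x": 0, "y": 0, "z": 0, "ax": 0, "ay": 0, "az": 0, "gripper": 0.8}])

```text
clock: 26.77
position: [0.5264, 0.149, 0.0641]
ee_rot: [0.813, 0.582, -0.002, 0.001]
ft_force: [-1.6, -10.0, 2.4]
grip_width: 0.45
grasp_force: 45.9
```

```bash
python3 - <<'E'
from knob import *
import sys
np.set_printoptions(linewidth=220,threshold=sys.maxsize)
o=get_obs(); print(o["position"],o["ft_force"],o["torque"])
c0,K,M,t=cam("scene"); np.save("s10",c0); c=c0.astype(int).sum(2)//3; p=o["position"]
P=np.array([proj(K,M,t,p+[.02*np.cos(a),.02*np.sin(a),.006]) for a in np.linspace(0,6.283,73)]); print(P.min(0),P.max(0))
print(c[176:194,322:352]); d=c0.astype(int); print((d[...,0]-d[...,2])[176:192,334:352])
E
```

```text
[0.52642904 0.14902915 0.06411575] [ -1.61547902 -10.01951126   2.41159191] [-2.45362333  0.64756716  0.06653229]
[326.98023798 180.47008964] [342.47954284 190.2935865 ]
[[102  95  96 101 117 134 126  76  65  68  48  38  40  48  43  38  40  44  51  48  46  57  49  44  95 196 248 246 244 243]
 [ 98  98 115 142 184 205 176  91  52  55  46  46  56  50  45  41  47  48  53  54  64  54  41  56 126 221 248 245 244 243]
 [115 142 182 222 237 243 195  95  34  35  44  55  72  76  58  37  44  46  49  45  44  51  38  62 150 233 246 244 244 243]
 [176 219 236 245 246 244 183  86  29  33  39  64  96 100  68  48  41  49  49  46  50  54  70 111 182 241 244 243 243 244]
 [235 245 243 244 246 238 159  61  33  32  43  76 108 112  68  46  44  42  38  53  61  81 124 183 234 248 245 243 242 243]
 [244 243 243 243 245 238 139  47  26  30  36  76 109 110  75  43  47  49  48  60  71  91 142 200 239 247 245 244 243 243]
 [243 242 242 243 246 238 136  44  20  25  39  82 118 110  72  42  43  42  46  65  86  91 127 159 195 230 238 244 244 244]
 [242 241 243 243 246 231 123  33  22  31  52  84 124 112  68  41  46
[... 1785 characters left out ...]
 -2  -1  -2   0  -1   0]
 [  0   3  -4  -2  -4  -4  -5  -2  -1  -3  -7  -5  -5  -6  -2   0   0  -1]
 [  3   1  -3  -5  -7  -4  -2   1  -1  -4  -6  -6  -6  -8  -4  -5   0   0]
 [  1   1  -3  -7  -3  -6  -4   1  -2  -4  -5  -7  -6  -9  -9  -6  -1   1]
 [  3   2   0  -4  -3  -1  -6   0   0  -6  -5  -8  -2  -7  -6  -7  -2   0]
 [  0  -1  -4  -4  -7  -4  -5   0  -6  -7  -6  -8  -6 -10  -7  -6  -1   0]
 [  2   2   3   0  -3  -2  -3   2  -3  -7  -9  -9  -6  -5  -8  -7  -6   0]
 [  1   0  -5   2  -2   0  -2  -8  -5  -5  -5  -6  -6  -8  -8  -4  -3   0]
 [ -3  -3  -1  -2  -3  -4  -6  -9  -5 -10  -5  -9  -5  -7  -7  -3  -2   0]
 [ -3  -3  -3  -5  -7  -5  -6  -5  -5  -7  -4  -5  -5  -5  -4  -1   0   0]]
```

Contact: the flank touched at TCP (0.5257,0.1482). The force direction and the scene column together put the shaft up and to the left, near (0.513,0.170). A second touch from the front will pin it down.

apply_moves(rows=[{"x": -3, "y": 0, "z": 0, "ax": 0, "ay": 0, "az": 0, "gripper": 0.8}, {"x": 0, "y": 0, "z": -22, "ax": 0, "ay": 0, "az": 0, "gripper": 0.8}, {"x": 8, "y": -26, "z": 0, "ax": 0, "ay": 0, "az": 0, "gripper": 0.8}, {"x": 8, "y": -26, "z": 0, "ax": 0, "ay": 0, "az": 0, "gripper": 0.8}, {"x": 0, "y": 0, "z": 0, "ax": 0, "ay": 0, "az": 0, "gripper": 0.8}])

```text
clock: 27.23
position: [0.4781, 0.1855, 0.0857]
ee_rot: [0.811, 0.585, -0.001, -0.002]
ft_force: [0.3, 0.1, -1.0]
grip_width: 0.453
grasp_force: 45.9
```

apply_moves(rows=[{"x": 0, "y": 0, "z": 12, "ax": 0, "ay": 0, "az": 0, "gripper": 0.8}, {"x": 0, "y": 0, "z": 10, "ax": 0, "ay": 0, "az": 0, "gripper": 0.8}, {"x": 0, "y": 0, "z": 0, "ax": 0, "ay": 0, "az": 0, "gripper": 0.8}])

```text
clock: 27.48
position: [0.4808, 0.1802, 0.0621]
ee_rot: [0.813, 0.583, -0.001, 0.0]
ft_force: [-0.8, -0.7, -1.7]
grip_width: 0.449
grasp_force: 45.9
```

apply_moves(rows=[{"x": 0, "y": 1.5, "z": 0, "ax": 0, "ay": 0, "az": 0, "gripper": 0.8}, {"x": 0, "y": 0, "z": 0, "ax": 0, "ay": 0, "az": 0, "gripper": 0.8}])

```text
clock: 27.65
position: [0.4839, 0.1795, 0.0642]
ee_rot: [0.813, 0.582, -0.0, 0.0]
ft_force: [-0.1, -0.1, -1.6]
grip_width: 0.454
grasp_force: 45.9
```

apply_moves(rows=[{"x": 0, "y": 1.5, "z": 0, "ax": 0, "ay": 0, "az": 0, "gripper": 0.8}, {"x": 0, "y": 0, "z": 0, "ax": 0, "ay": 0, "az": 0, "gripper": 0.8}])

```text
clock: 27.82
position: [0.4853, 0.1796, 0.0646]
ee_rot: [0.813, 0.583, 0.0, 0.0]
ft_force: [0.2, 0.1, -1.4]
grip_width: 0.454
grasp_force: 45.9
```

apply_moves(rows=[{"x": 0, "y": 1.5, "z": 0, "ax": 0, "ay": 0, "az": 0, "gripper": 0.8}, {"x": 0, "y": 0, "z": 0, "ax": 0, "ay": 0, "az": 0, "gripper": 0.8}])

```text
clock: 27.98
position: [0.4864, 0.1795, 0.0645]
ee_rot: [0.813, 0.583, 0.0, 0.0]
ft_force: [0.0, 0.3, -1.5]
grip_width: 0.449
grasp_force: 45.9
```

apply_moves(rows=[{"x": 0, "y": 1.5, "z": 0, "ax": 0, "ay": 0, "az": 0, "gripper": 0.8}, {"x": 0, "y": 0, "z": 0, "ax": 0, "ay": 0, "az": 0, "gripper": 0.8}])

```text
clock: 28.15
position: [0.4876, 0.1791, 0.0644]
ee_rot: [0.812, 0.583, 0.0, 0.0]
ft_force: [-0.5, 0.3, -0.8]
grip_width: 0.453
grasp_force: 45.9
```

apply_moves(rows=[{"x": 0, "y": 1.2, "z": 0, "ax": 0, "ay": 0, "az": 0, "gripper": 0.8}, {"x": 0, "y": 0, "z": 0, "ax": 0, "ay": 0, "az": 0, "gripper": 0.8}])

```text
clock: 28.32
position: [0.4887, 0.1787, 0.0643]
ee_rot: [0.812, 0.583, 0.0, 0.0]
ft_force: [-0.2, 0.0, -0.4]
grip_width: 0.454
grasp_force: 45.9
```

apply_moves(rows=[{"x": 0, "y": 1.2, "z": 0, "ax": 0, "ay": 0, "az": 0, "gripper": 0.8}, {"x": 0, "y": 0, "z": 0, "ax": 0, "ay": 0, "az": 0, "gripper": 0.8}])

```text
clock: 28.48
position: [0.4898, 0.1783, 0.0643]
ee_rot: [0.812, 0.583, 0.0, 0.0]
ft_force: [1.0, 0.6, -1.4]
grip_width: 0.452
grasp_force: 45.9
```

apply_moves(rows=[{"x": 0, "y": 1.2, "z": 0, "ax": 0, "ay": 0, "az": 0, "gripper": 0.8}, {"x": 0, "y": 0, "z": 0, "ax": 0, "ay": 0, "az": 0, "gripper": 0.8}])

```text
clock: 28.65
position: [0.491, 0.1779, 0.0643]
ee_rot: [0.812, 0.583, 0.0, 0.0]
ft_force: [0.3, 0.5, -1.1]
grip_width: 0.445
grasp_force: 45.9
```

apply_moves(rows=[{"x": 0, "y": 1.2, "z": 0, "ax": 0, "ay": 0, "az": 0, "gripper": 0.8}, {"x": 0, "y": 0, "z": 0, "ax": 0, "ay": 0, "az": 0, "gripper": 0.8}])

```text
clock: 28.82
position: [0.4921, 0.1775, 0.0643]
ee_rot: [0.812, 0.583, 0.0, 0.0]
ft_force: [0.2, -0.1, -1.2]
grip_width: 0.456
grasp_force: 45.9
```

apply_moves(rows=[{"x": 0, "y": 1.2, "z": 0, "ax": 0, "ay": 0, "az": 0, "gripper": 0.8}, {"x": 0, "y": 0, "z": 0, "ax": 0, "ay": 0, "az": 0, "gripper": 0.8}])

```text
clock: 28.98
position: [0.4932, 0.1771, 0.0643]
ee_rot: [0.812, 0.583, 0.0, 0.0]
ft_force: [-0.2, -0.6, -0.7]
grip_width: 0.452
grasp_force: 45.9
```

apply_moves(rows=[{"x": 0, "y": 1.2, "z": 0, "ax": 0, "ay": 0, "az": 0, "gripper": 0.8}, {"x": 0, "y": 0.6, "z": 0, "ax": 0, "ay": 0, "az": 0, "gripper": 0.8}])

```text
clock: 29.15
position: [0.4949, 0.1766, 0.0643]
ee_rot: [0.812, 0.583, 0.0, -0.0]
ft_force: [-0.1, 0.6, -1.1]
grip_width: 0.454
grasp_force: 45.9
```

apply_moves(rows=[{"x": 0, "y": 1.2, "z": 0, "ax": 0, "ay": 0, "az": 0, "gripper": 0.8}, {"x": 0, "y": 0.6, "z": 0, "ax": 0, "ay": 0, "az": 0, "gripper": 0.8}])

```text
clock: 29.32
position: [0.4967, 0.1759, 0.0643]
ee_rot: [0.812, 0.583, 0.0, 0.0]
ft_force: [0.2, -0.1, -1.1]
grip_width: 0.45
grasp_force: 45.9
```

apply_moves(rows=[{"x": 0, "y": 1.2, "z": 0, "ax": 0, "ay": 0, "az": 0, "gripper": 0.8}, {"x": 0, "y": 0.6, "z": 0, "ax": 0, "ay": 0, "az": 0, "gripper": 0.8}])

```text
clock: 29.48
position: [0.4978, 0.1756, 0.0642]
ee_rot: [0.812, 0.583, -0.0, -0.0]
ft_force: [-4.1, 0.8, 0.7]
grip_width: 0.45
grasp_force: 45.9
```

apply_moves(rows=[{"x": 0, "y": 1.2, "z": 0, "ax": 0, "ay": 0, "az": 0, "gripper": 0.8}, {"x": 0, "y": 0.6, "z": 0, "ax": 0, "ay": 0, "az": 0, "gripper": 0.8}])

```text
clock: 29.65
position: [0.4982, 0.1755, 0.0638]
ee_rot: [0.812, 0.583, -0.001, -0.001]
ft_force: [-9.9, 2.5, 2.8]
grip_width: 0.455
grasp_force: 46.1
```

```bash
python3 - <<'E'
from knob import *
o=get_obs(); print(o["position"],o["ft_force"])
c0,K,M,t=cam("scene"); np.save("s11",c0); d=c0.astype(int); print((d[...,0]-d[...,2])[174:192,332:352])
E
```

```text
[0.49817058 0.17552011 0.06381775] [-9.86299668  2.52303624  2.7801641 ]
[[ 14   0  -2   0  -1   2   0   1   1  -7  -3   1  -4  -1   0  -1   0   1
    0   0]
 [  3  -3  -3  -2  -5   2   2   1   0  -4  -3  -7  -5  -1   0  -1   0   0
    0   0]
 [ -1  -2  -1  -3  -4   1   0   1  -3  -3  -7  -4  -3   0  -2  -1  -1   0
    1   0]
 [ -1  -3  -4  -2  -1   2   1   0  -3  -6  -1  -4  -1  -1  -1   0   0   0
   -1   0]
 [  1  -2  -2  -2   0   0   1  -1  -5  -3  -3  -7  -1  -1  -2  -1  -1   0
    0   0]
 [  0  -2   1  -1  -3  -1   0   4  10  16  10   2   3  -3  -1   0   0   0
    0   0]
 [ -1   0  -2  -2  -2   1   3  18  45  48  38  14  -3  -2   0   0   0   0
    0   0]
 [ -1  -1  -2  -3  -7  -3  10  38  64  69  55  24  -2  -4   0   0   0   0
   -1   0]
 [ -3   1  -3  -1 -10  -8  16  48  66  69  58  26  -6  -7  -5   0  -1   0
    0  -1]
 [ -4  -6  -6  -8  -2  -5  15  49  67  65  52  22  -6  -8  -6  -3  -4  -1
    0   0]
 [ -3  -7  -7  -5  -9  -5  19  58  66  70  50  14  -6  -8  -6  -5  -7  -2
    0   0]
 [ -6  -4  -6  -5  -8  -3  24  59  70  64  45   7  -8  -4  -7  -8  -6  -5
   -1   0]
 [ -2  -7  -6  -3  -5  -4  24  59  65  58  27  -2  -9  -9  -7  -9  -7  -7
   -3   0]
 [ -4  -7  -6  -5  -4  -5  11  42  44  28   6  -2  -7  -9  -7  -2  -7  -9
   -4  -1]
 [ -5  -6  -6  -5  -2  -2   1   9  13  -2  -6  -7  -7  -7  -8  -7  -7  -8
   -4   0]
 [ -4  -4  -6  -4  -9  -6  -8  -2  -5  -6  -7  -9  -5  -8  -8  -8  -8  -6
   -3   0]
 [ -3  -5  -2  -3  -6  -7  -6  -7  -6  -9 -10  -8  -7  -8  -8  -7  -4  -3
   -1   1]
 [ -2  -3  -4  -3  -6  -5  -6  -5  -7  -5  -8  -6  -5  -7  -6  -5  -3  -1
    0  -1]]
```

Second contact is at TCP (0.4974,0.1757). Intersecting the two 26 mm circles puts the shaft at (0.5233,0.1741) in reading coordinates. I'll lift and go there.

apply_moves(rows=[{"x": 0, "y": -3, "z": 0, "ax": 0, "ay": 0, "az": 0, "gripper": 0.8}, {"x": 0, "y": 0, "z": -12, "ax": 0, "ay": 0, "az": 0, "gripper": 0.8}, {"x": 6.7, "y": 13, "z": 0, "ax": 0, "ay": 0, "az": 0, "gripper": 0.8}, {"x": 0, "y": 13, "z": 0, "ax": 0, "ay": 0, "az": 0, "gripper": 0.8}, {"x": 0, "y": 0, "z": 0, "ax": 0, "ay": 0, "az": 0, "gripper": 0.8}])

```text
clock: 30.12
position: [0.5263, 0.1732, 0.0778]
ee_rot: [0.813, 0.583, 0.001, 0.001]
ft_force: [-0.1, -0.5, -0.4]
grip_width: 0.451
grasp_force: 46.1
```

apply_moves(rows=[{"x": 0, "y": 0, "z": 0, "ax": 0, "ay": 0, "az": 0, "gripper": 0.8}, {"x": 0, "y": 0, "z": 0, "ax": 0, "ay": 0, "az": 0, "gripper": 0.8}])

```text
clock: 30.28
position: [0.5235, 0.1737, 0.0766]
ee_rot: [0.813, 0.583, -0.0, 0.0]
ft_force: [0.2, 0.2, -2.0]
grip_width: 0.449
grasp_force: 46.1
```

apply_moves(rows=[{"x": 0.3, "y": 0, "z": 4, "ax": 0, "ay": 0, "az": 0, "gripper": 0.8}, {"x": 0, "y": 0, "z": 2.5, "ax": 0, "ay": 0, "az": 0, "gripper": 0.8}, {"x": 0, "y": 0, "z": 1.5, "ax": 0, "ay": 0, "az": 0, "gripper": 0.8}, {"x": 0, "y": 0, "z": 0, "ax": 0, "ay": 0, "az": 0, "gripper": 0.8}])

```text
clock: 30.62
position: [0.5237, 0.1745, 0.0682]
ee_rot: [0.812, 0.583, 0.0, -0.0]
ft_force: [-2.1, 0.7, 4.1]
grip_width: 0.456
grasp_force: 46.4
```

apply_moves(rows=[{"x": 0, "y": 0, "z": 0, "ax": 0, "ay": 0, "az": 0, "gripper": 0.8}])

```text
clock: 30.7
position: [0.5237, 0.1746, 0.0684]
ee_rot: [0.812, 0.583, -0.0, -0.0]
ft_force: [-2.8, 1.1, 4.1]
grip_width: 0.452
grasp_force: 46.4
```

Now there's a chamfer-like side force towards -tool y, so I'll follow it.

apply_moves(rows=[{"x": 0, "y": -0.7, "z": 0, "ax": 0, "ay": 0, "az": 0, "gripper": 0.8}, {"x": 0, "y": 0, "z": 0, "ax": 0, "ay": 0, "az": 0, "gripper": 0.8}])

```text
clock: 30.87
position: [0.5236, 0.1745, 0.0686]
ee_rot: [0.812, 0.583, 0.0, 0.0]
ft_force: [-0.6, 1.2, 4.4]
grip_width: 0.454
grasp_force: 46.4
```

apply_moves(rows=[{"x": 0, "y": -0.7, "z": 0, "ax": 0, "ay": 0, "az": 0, "gripper": 0.8}, {"x": 0, "y": 0, "z": 0, "ax": 0, "ay": 0, "az": 0, "gripper": 0.8}])

```text
clock: 31.03
position: [0.5234, 0.1746, 0.0687]
ee_rot: [0.812, 0.583, 0.001, 0.0]
ft_force: [2.9, 0.5, 3.2]
grip_width: 0.452
grasp_force: 46.4
```

apply_moves(rows=[{"x": 0, "y": -0.7, "z": 0, "ax": 0, "ay": 0, "az": 0, "gripper": 0.8}, {"x": 0, "y": 0, "z": 0, "ax": 0, "ay": 0, "az": 0, "gripper": 0.8}])

```text
clock: 31.2
position: [0.5224, 0.1747, 0.0686]
ee_rot: [0.812, 0.583, 0.0, 0.0]
ft_force: [3.9, 0.4, 3.8]
grip_width: 0.454
grasp_force: 46.4
```

apply_moves(rows=[{"x": -0.5, "y": 0, "z": 0, "ax": 0, "ay": 0, "az": 0, "gripper": 0.8}, {"x": -0.5, "y": 0, "z": 0, "ax": 0, "ay": 0, "az": 0, "gripper": 0.8}, {"x": -0.5, "y": 0, "z": 0, "ax": 0, "ay": 0, "az": 0, "gripper": 0.8}])

```text
clock: 31.45
position: [0.5215, 0.1738, 0.0684]
ee_rot: [0.812, 0.583, 0.0, -0.0]
ft_force: [1.6, 2.5, 4.6]
grip_width: 0.454
grasp_force: 46.4
```

apply_moves(rows=[{"x": -0.5, "y": 0, "z": 0, "ax": 0, "ay": 0, "az": 0, "gripper": 0.8}, {"x": 0, "y": 0.5, "z": 0, "ax": 0, "ay": 0, "az": 0, "gripper": 0.8}, {"x": 0, "y": 0.5, "z": 0, "ax": 0, "ay": 0, "az": 0, "gripper": 0.8}])

```text
clock: 31.7
position: [0.5213, 0.1731, 0.068]
ee_rot: [0.812, 0.583, -0.001, -0.001]
ft_force: [-2.4, 3.9, 3.9]
grip_width: 0.452
grasp_force: 46.4
```

apply_moves(rows=[{"x": 0.5, "y": 0.3, "z": 0, "ax": 0, "ay": 0, "az": 0, "gripper": 0.8}, {"x": 0.5, "y": 0, "z": 0, "ax": 0, "ay": 0, "az": 0, "gripper": 0.8}, {"x": 0.5, "y": 0, "z": 0, "ax": 0, "ay": 0, "az": 0, "gripper": 0.8}])

```text
clock: 31.95
position: [0.5223, 0.1732, 0.0679]
ee_rot: [0.813, 0.583, -0.001, -0.0]
ft_force: [-4.2, -0.7, 5.1]
grip_width: 0.452
grasp_force: 46.4
```

apply_moves(rows=[{"x": 0.5, "y": 0, "z": 0, "ax": 0, "ay": 0, "az": 0, "gripper": 0.8}, {"x": 0.5, "y": 0, "z": 0, "ax": 0, "ay": 0, "az": 0, "gripper": 0.8}, {"x": 0.5, "y": 0, "z": 0, "ax": 0, "ay": 0, "az": 0, "gripper": 0.8}])

```text
clock: 32.2
position: [0.5235, 0.1745, 0.0682]
ee_rot: [0.813, 0.583, -0.0, 0.0]
ft_force: [-1.4, -3.1, 3.7]
grip_width: 0.449
grasp_force: 46.4
```

No drop yet. The tool-x coordinate is well known from touch 1, but the tool-y one is less certain because a fingertip may have touched first. I'll run a longer scan along +tool y.

apply_moves(rows=[{"x": 0, "y": 0.6, "z": 0, "ax": 0, "ay": 0, "az": 0, "gripper": 0.8}, {"x": 0, "y": 0.6, "z": 0, "ax": 0, "ay": 0, "az": 0, "gripper": 0.8}, {"x": 0, "y": 0.6, "z": 0, "ax": 0, "ay": 0, "az": 0, "gripper": 0.8}])

```text
clock: 32.45
position: [0.525, 0.175, 0.0682]
ee_rot: [0.812, 0.583, -0.0, -0.0]
ft_force: [-2.8, -0.7, 4.7]
grip_width: 0.453
grasp_force: 46.5
```

apply_moves(rows=[{"x": 0, "y": 0.6, "z": 0, "ax": 0, "ay": 0, "az": 0, "gripper": 0.8}, {"x": 0, "y": 0.6, "z": 0, "ax": 0, "ay": 0, "az": 0, "gripper": 0.8}, {"x": 0, "y": 0.6, "z": 0, "ax": 0, "ay": 0, "az": 0, "gripper": 0.8}])

```text
clock: 32.7
position: [0.5269, 0.1747, 0.0683]
ee_rot: [0.812, 0.583, 0.0, -0.0]
ft_force: [-3.1, -0.2, 4.9]
grip_width: 0.454
grasp_force: 46.5
```

apply_moves(rows=[{"x": 0, "y": 0.6, "z": 0, "ax": 0, "ay": 0, "az": 0, "gripper": 0.8}, {"x": 0, "y": 0.6, "z": 0, "ax": 0, "ay": 0, "az": 0, "gripper": 0.8}, {"x": 0, "y": 0.6, "z": 0, "ax": 0, "ay": 0, "az": 0, "gripper": 0.8}])

```text
clock: 32.95
position: [0.5287, 0.1739, 0.0683]
ee_rot: [0.812, 0.583, 0.0, -0.0]
ft_force: [-4.1, 2.2, 4.3]
grip_width: 0.45
grasp_force: 46.5
```

apply_moves(rows=[{"x": 0, "y": 0.6, "z": 0, "ax": 0, "ay": 0, "az": 0, "gripper": 0.8}, {"x": 0, "y": 0.6, "z": 0, "ax": 0, "ay": 0, "az": 0, "gripper": 0.8}, {"x": 0, "y": 0.6, "z": 0, "ax": 0, "ay": 0, "az": 0, "gripper": 0.8}])

```text
clock: 33.2
position: [0.5304, 0.1731, 0.0683]
ee_rot: [0.812, 0.583, 0.0, -0.0]
ft_force: [-3.1, 1.3, 4.6]
grip_width: 0.453
grasp_force: 46.5
```

The scans haven't covered the spot where the image columns and the top view agree, around (0.5195,0.168). I'll lift, go there and probe.

apply_moves(rows=[{"x": 0, "y": 0, "z": -5, "ax": 0, "ay": 0, "az": 0, "gripper": 0.8}, {"x": -8, "y": -8.4, "z": 0, "ax": 0, "ay": 0, "az": 0, "gripper": 0.8}, {"x": 0, "y": 0, "z": 0, "ax": 0, "ay": 0, "az": 0, "gripper": 0.8}, {"x": 0, "y": 0, "z": 0, "ax": 0, "ay": 0, "az": 0, "gripper": 0.8}, {"x": 0, "y": 0, "z": 4, "ax": 0, "ay": 0, "az": 0, "gripper": 0.8}])

```text
clock: 33.62
position: [0.5206, 0.1684, 0.0698]
ee_rot: [0.812, 0.583, 0.001, 0.0]
ft_force: [0.1, -0.1, 3.5]
grip_width: 0.454
grasp_force: 46.2
```

apply_moves(rows=[{"x": 0, "y": 0, "z": 1, "ax": 0, "ay": 0, "az": 0, "gripper": 0.8}, {"x": 0, "y": 0, "z": 0, "ax": 0, "ay": 0, "az": 0, "gripper": 0.8}])

```text
clock: 33.78
position: [0.52, 0.1686, 0.0679]
ee_rot: [0.812, 0.583, 0.0, 0.0]
ft_force: [2.3, 1.9, -3.6]
grip_width: 0.451
grasp_force: 46.0
```

apply_moves(rows=[{"x": 0, "y": 0, "z": 0, "ax": 0, "ay": 0, "az": 0, "gripper": 0.8}])

```text
clock: 33.87
position: [0.52, 0.1686, 0.0681]
ee_rot: [0.812, 0.583, 0.0, 0.0]
ft_force: [1.2, 3.1, -3.5]
grip_width: 0.445
grasp_force: 45.9
```

It popped in: the vertical force vanished. I'll push down gently.

apply_moves(rows=[{"x": 0.5, "y": 0.2, "z": 1.5, "ax": 0, "ay": 0, "az": 0, "gripper": 0.8}, {"x": 0, "y": 0, "z": 1.5, "ax": 0, "ay": 0, "az": 0, "gripper": 0.8}, {"x": 0, "y": 0, "z": 0, "ax": 0, "ay": 0, "az": 0, "gripper": 0.8}])

```text
clock: 34.12
position: [0.5201, 0.1687, 0.065]
ee_rot: [0.812, 0.583, -0.0, -0.0]
ft_force: [-0.4, 1.8, -2.5]
grip_width: 0.452
grasp_force: 45.9
```

apply_moves(rows=[{"x": 0, "y": 0, "z": 2, "ax": 0, "ay": 0, "az": 0, "gripper": 0.8}, {"x": 0, "y": 0, "z": 2, "ax": 0, "ay": 0, "az": 0, "gripper": 0.8}, {"x": 0, "y": 0, "z": 0, "ax": 0, "ay": 0, "az": 0, "gripper": 0.8}])

```text
clock: 34.37
position: [0.52, 0.1687, 0.061]
ee_rot: [0.812, 0.583, -0.0, -0.0]
ft_force: [0.3, 2.6, -4.2]
grip_width: 0.455
grasp_force: 45.9
```

apply_moves(rows=[{"x": 0.3, "y": 0, "z": 2, "ax": 0, "ay": 0, "az": 0, "gripper": 0.8}, {"x": 0, "y": 0, "z": 2, "ax": 0, "ay": 0, "az": 0, "gripper": 0.8}, {"x": 0, "y": 0, "z": 0, "ax": 0, "ay": 0, "az": 0, "gripper": 0.8}])

```text
clock: 34.62
position: [0.5202, 0.1688, 0.0571]
ee_rot: [0.812, 0.583, -0.0, 0.0]
ft_force: [0.0, 1.6, -2.7]
grip_width: 0.451
grasp_force: 46.1
```

apply_moves(rows=[{"x": 0, "y": 0, "z": 1.5, "ax": 0, "ay": 0, "az": 0, "gripper": 0.8}, {"x": 0, "y": 0, "z": 1.5, "ax": 0, "ay": 0, "az": 0, "gripper": 0.8}, {"x": 0, "y": 0, "z": 0, "ax": 0, "ay": 0, "az": 0, "gripper": 0.8}])

```text
clock: 34.87
position: [0.5202, 0.1688, 0.0543]
ee_rot: [0.812, 0.583, 0.0, -0.0]
ft_force: [-2.3, 1.7, 4.4]
grip_width: 0.455
grasp_force: 46.2
```

apply_moves(rows=[{"x": 0, "y": 0, "z": 1.5, "ax": 0, "ay": 0, "az": 0, "gripper": 0.8}, {"x": 0, "y": 0, "z": 1.5, "ax": 0, "ay": 0, "az": 0, "gripper": 0.8}, {"x": 0, "y": 0, "z": 0, "ax": 0, "ay": 0, "az": 0, "gripper": 0.8}])

```text
clock: 35.12
position: [0.5203, 0.1688, 0.0515]
ee_rot: [0.812, 0.583, 0.0, -0.0]
ft_force: [-2.7, 1.9, 6.7]
grip_width: 0.451
grasp_force: 46.5
```

The knob is home (0.057) and the spring is nearly fully compressed. One last small press to the stop.

apply_moves(rows=[{"x": 0, "y": -0.3, "z": 0.8, "ax": 0, "ay": 0, "az": 0, "gripper": 0.8}, {"x": 0, "y": 0, "z": 0, "ax": 0, "ay": 0, "az": 0, "gripper": 0.8}, {"x": 0, "y": 0, "z": 0, "ax": 0, "ay": 0, "az": 0, "gripper": 0.8}])

```text
clock: 35.37
position: [0.5203, 0.1689, 0.051]
ee_rot: [0.812, 0.583, 0.0, 0.0]
ft_force: [-3.2, 2.0, 8.4]
grip_width: 0.454
grasp_force: 46.8
```

apply_moves(rows=[{"x": 0, "y": 0, "z": 0.5, "ax": 0, "ay": 0, "az": 0, "gripper": 0.8}, {"x": 0, "y": 0, "z": 0, "ax": 0, "ay": 0, "az": 0, "gripper": 0.8}, {"x": 0, "y": 0, "z": 0, "ax": 0, "ay": 0, "az": 0, "gripper": 0.8}])

```text
clock: 35.62
position: [0.5203, 0.1689, 0.0508]
ee_rot: [0.812, 0.583, 0.0, -0.0]
ft_force: [-4.8, 0.9, 11.9]
grip_width: 0.453
grasp_force: 47.4
```

```bash
python3 -c "
from workcell import *
print(hand_in())"
```

```text
the job is handed in; nothing more can be done
None
```

The job is handed in at about 35.6 s: the drawer was pulled to its stop and left open, and the black knob is on the D-shaft, pressed against the valve spring's stop and still gripped. That last state rests on force and position readings, since I had no picture views left to check the knob's final angle or that the other knob and biscuit were undisturbed.

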